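# Line the pipe fittings up by height

## Robot

A 6-joint arm with a two-finger parallel gripper is mounted at the origin on a cart in front of the work surface, level with it; the furniture and walls round the work are solid. World frame = base frame: x ahead of the robot, y to its left, z up, the work surface at z = 0. Lengths are in m, angles in rad, forces in N, time in s.
With the tool pointing down it reaches from about 0.425 to 0.95 m from the base axis. Payload 3.5 kg.
Tool frame: the origin (TCP) lies on the centre line of the jaws, within the pads' length; the fingertips stand 17 mm ahead of it and the grasp point (between the pads) lies 2 mm behind it; z points along the fingers, y is the line along which they close (so a half turn about z gives the same grasp; the last joint's range is limited). The gripper opens to 85 mm and grips with 20 to 120 N. Pads are 22 mm wide; open, the fingers measure 114 mm over their backs; the gripper's body (76 mm by 85 mm) begins 54 mm behind the grasp point. The pads swing forward as they close: fully open they stand 13 mm farther back than shut.
Start: joints at [1.065, 0.286, 1.577, -0, 1.279, -0.15], TCP at [0.235, 0.633, 0.248] pointing down, gripper open.
Joint ranges: [-2.77, 2.77], [-0.9, 2.22], [0.21, 2.48], [-1.53, 4.67], [0.24, 2.81], [-2.84, 2.84]. Speed limits (rad/s): [2.79, 2.79, 3.14, 3.14, 3.14, 3.14].

## Interface

Orientations are given as a unit quaternion [x, y, z, w].
In Python, from plant import ctrl gives the robot as it stands. The module is installed in compiled form; this text tells all that it offers.
- The arm moves only by the tool drive_tool, never from a script. Its argument "moves" is a list of rows, each a list of 3 entries, a list of its own where there are three numbers: the turn, a rotation vector about the tool's x, y, z in rad, then the shift along the tool's x, y, z in m, then the finger opening in m, from 0 to 0.0854. A call has 1 to 5 rows; each row shifts and turns the commanded pose from where the row before left it, along the tool's axes as they then stand; what a row does not reach is not made up. A row lasts 1/8 s, in which the tool goes at most 62.5 mm and 10.7 degrees, less where a joint would pass 70% of its speed; a pose out of reach is approached as far as the arm can. A call with a gripper value outside its range is refused whole. The fingers move at their own pace and stop on an object; "grip_force" is the grip in N (left out, the last holds). Time passes only in rows, so rows that do not move let the fingers close. It gives the time, the measured TCP pose, the force, the opening and the grip force at its end, in the units of the state.
- ctrl.get_state(): the state, without advancing time (a new reading comes with each control period).
- ctrl.read_camera(name): name is "scene" or "side" or "wrist"; returns a dict with "image" (480x640x3 uint8, red, green, blue), "fx", "fy", "cx", "cy" (pixels), "R" (3x3) and "t" (3): a world point X has camera coordinates R X + t. Camera axes: x right, y down, z forward; pixel columns grow to the right and rows downward; lengths in m; the calibration is good to about 2 mm. A picture is of the moment at which its call begins. There is no depth.
- ctrl.sign_off(): hands the job in; it is judged then, once.
The state is a dict: "time": time; "qpos": joint angles; "dq": joint speeds; "joint_efforts": joint torques, N m; "eef_pos": TCP position; "tcp_rot": TCP orientation; "contact_force": force on the tool from outside, world axes, zero at the start; "wrist_torque": the same for the moment, N m; "opening": opening from 0.0 (shut) to 1.0 (fully open); "finger_force": force on a finger pad.
Only numpy, scipy, OpenCV 4.12 (cv2) and the standard library are available. Lean on these libraries where they do the work, as an engineer would, in place of code of your own. Each camera call takes 0.05 s, during which the arm holds its last target. There are 200 camera calls.

## Task

Stand the four pipe fittings from the front of the bench on the black rubber pads of the aluminium bar, each upright and centred on a pad of its own, in order of height: the tallest on the pad next to the upright steel end stop, then shorter and shorter, so that the shortest stands on the pad farthest from it.

Things in the scene. Friction and masses are not known exactly. Their poses are not given: they have to be found in the camera images.
- large_valve: large dark grey cast valve body, 122 mm tall, 74 mm across, upright, hexagonal collar at the top. Origin: centre of its round foot, on the axis, underside; z up. A short stem sticks out toward -y to 53 mm from the axis, 70 mm up, at the start roughly toward the robot; on the bar there is room for it pointing across the bar. Grip the collar 100 to 118 mm up, across x: 63 to 66 mm wide. 0.77 kg.
- small_valve: small light grey cast valve body, 86 mm tall, standing upright on the bench; a slim body 38 mm across with a hexagonal upper part. Origin: centre of its round foot, on the body's axis, on the underside; z up. A short stem sticks out toward -y, to 27 mm from the axis, about 40 mm up. Grip the upper part, 55 to 80 mm above the foot, across x, where it is 32 to 37 mm wide. 0.2 kg.
- nipple: light grey threaded hex pipe nipple, 37 mm tall, standing upright on the bench with its thicker thread (24 mm across) down; the hexagon, 13 to 22 mm up, is 27 mm across its flats along x and 31 mm across its corners along y; above it a tube 20 mm across. Origin: centre of its underside; z up. 0.07 kg.
- plug: brass pipe plug, 23 mm tall, standing upright on the bench: a round foot 25 mm across and 11 mm high with a 14 mm square head on top (sides along x and y). Origin: centre of its underside; z up. 0.045 kg. (Beware: right of the fittings, y below -0.22, a bench drill rises and overhangs the bench; a lamp shade stands close behind the right half of the bar.)
- pad_a: one of four identical flat black rubber discs, 56 mm across and 3 mm thick, in one straight row on a bare aluminium bar (66 mm wide, 364 mm long, 10 mm thick) that is fixed flat on the bench. Fixed. Neighbouring pads are 66 to 78 mm apart; which pad lies where in the row changes from start to start. Origin: centre of its underside, 10 mm above the bench; the top face is 13 mm above the bench. x is across the bar, y along it.
- pad_b: one of four identical flat black rubber discs, 56 mm across and 3 mm thick, in one straight row on a bare aluminium bar (66 mm wide, 364 mm long, 10 mm thick) that is fixed flat on the bench. Fixed. Neighbouring pads are 66 to 78 mm apart; which pad lies where in the row changes from start to start. Origin: centre of its underside, 10 mm above the bench; the top face is 13 mm above the bench. x is across the bar, y along it.
- pad_c: one of four identical flat black rubber discs, 56 mm across and 3 mm thick, in one straight row on a bare aluminium bar (66 mm wide, 364 mm long, 10 mm thick) that is fixed flat on the bench. Fixed. Neighbouring pads are 66 to 78 mm apart; which pad lies where in the row changes from start to start. Origin: centre of its underside, 10 mm above the bench; the top face is 13 mm above the bench. x is across the bar, y along it.
- pad_d: one of four identical flat black rubber discs, 56 mm across and 3 mm thick, in one straight row on a bare aluminium bar (66 mm wide, 364 mm long, 10 mm thick) that is fixed flat on the bench. Fixed. Neighbouring pads are 66 to 78 mm apart; which pad lies where in the row changes from start to start. Origin: centre of its underside, 10 mm above the bench; the top face is 13 mm above the bench. x is across the bar, y along it.
- end_stop: upright dark steel block, 50 mm wide across the bar, 12 mm thick along it and 40 mm tall, fixed at one end of the bar, on the line of the pads, 59 to 65 mm from the centre of the nearest pad; the other end of the bar has only a low plate 6 mm high. Which end it stands at changes from start to start. Origin: centre of its underside, 10 mm above the bench.
Mind the look-alikes: they are no part of the job. Leave any purple look-alike of the plug alone.

How it is judged:
By the outcome, as a careful person would: the job done as asked, in the order asked, and still so for the second after the job is handed in, with the robot touching nothing.
It also fails if it takes over 99 s, if anything falls off the work surface, if the arm or the gripper's body presses on something with over 40 N, if the wrist force passes 120 N, or if a joint passes its speed limit or range.

## Working session

There is one attempt and no reset: what is moved stays moved. The work goes in short steps, Python scripts to look and compute and a tool call to move; the robot and the scene stay as the last step left them, time stands still between calls to the robot, and variables do not carry over. Pictures are saved under pics/ and viewed, at most 14 in all, crops included, and the job is handed in when it is done.

Besides the shell and the picture viewer there is one more tool, called after ">>>" by a JSON object that holds its "method" and its "body", one argument or row to a line. drive_tool: Moves the arm, as the interface text tells. Its arguments: {"type":"object","properties":{"moves":{"type":"array","items":{"type":"array"}},"grip_force":{"type":"number"}},"required":["moves"]}

```bash
mkdir -p pics; cat > h.py <<'E'
from plant import ctrl
import numpy as np, cv2
from scipy.spatial.transform import Rotation as Ro
def cam(n,save=None):
    c=ctrl.read_camera(n)
    if save: cv2.imwrite('pics/'+save+'.png',c['image'][:,:,::-1])
    return c
def ray(c,u,v,z):
    R=np.array(c['R']);t=np.array(c['t']);o=-R.T@t
    d=R.T@np.array([(u-c['cx'])/c['fx'],(v-c['cy'])/c['fy'],1])
    return o+d*(z-o[2])/d[2]
def proj(c,X):
    p=np.array(c['R'])@np.array(X)+np.array(c['t'])
    return p[0]/p[2]*c['fx']+c['cx'],p[1]/p[2]*c['fy']+c['cy']
E
python3 - <<'E'
from h import *
s=ctrl.get_state()
print(s)
for n in ['scene','side','wrist']:
    c=cam(n,n+'0'); print(n,c['fx'],c['cx'],c['cy'],np.round(-np.array(c['R']).T@c['t'],3),np.round(c['R'],2).tolist())
print(Ro.from_quat(s['tcp_rot']).as_matrix().round(3))
E
```

```text
{'time': 0.0, 'qpos': array([ 1.06505053e+00,  2.87191960e-01,  1.57822735e+00,  5.55764529e-06,
        1.27860227e+00, -1.49992806e-01]), 'dq': array([-0.00032742, -0.00087547,  0.00040328,  0.00053278, -0.00079189,
       -0.00188993]), 'joint_efforts': array([-6.57736236e-04, -4.05970001e+01, -2.92629898e+01, -1.31443780e-04,
        5.70871387e-03, -7.68139046e-06]), 'eef_pos': array([0.23475375, 0.63218214, 0.24690235]), 'tcp_rot': array([ 1.76940634e-01,  9.84220777e-01, -1.14890964e-03, -3.93606665e-04]), 'contact_force': array([0.46641548, 0.98279662, 0.86129097]), 'wrist_torque': array([ 0.00609672, -0.00068974,  0.02533672]), 'finger_force': 0.0, 'opening': 0.9994162274923242}
scene 487.5158368804851 312.954066615495 246.3809267723839 [-0.037 -0.509  0.465] [[0.66, -0.75, 0.01], [-0.36, -0.33, -0.87], [0.65, 0.58, -0.49]]
side 569.0210830038026 308.78368905088035 241.41950548548886 [0.326 0.731 0.379] [[-0.97, -0.24, -0.01], [-0.09, 0.39, -0.92], [0.22, -0.89, -0.4]]
wrist 381.7698798026398 327.56893384042684 241.261964969405 [0.161 0.661 0.372] [[0.35, 0.94, -0.0], [0.89, -0.33, 0.31], [0.29, -0.11, -0.95]]
[[-0.937  0.348 -0.001]
 [ 0.348  0.937 -0.002]
 [ 0.    -0.002 -1.   ]]
```

View pics/scene0.png

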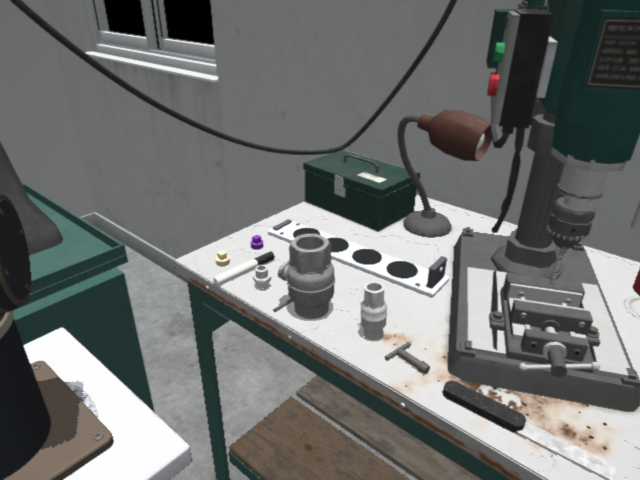

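View pics/side0.png

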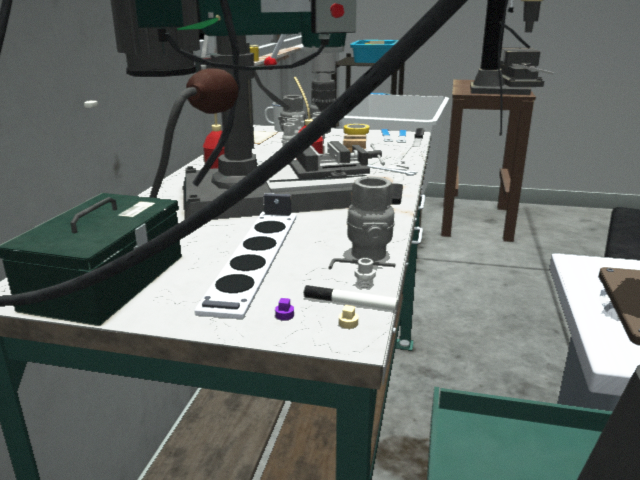

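View pics/wrist0.png

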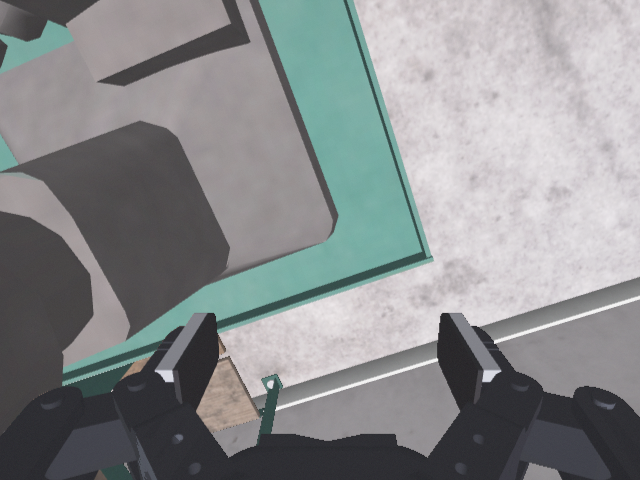

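Scene: plug (222,258), purple decoy (257,241), nipple (262,277), large valve (310,280), small valve (373,310), four pads (305,235) to (402,269), end stop at (437,268), i.e. at the far/right end. Side: plug (348,318), nipple (366,272), pads (235,284) to (270,227), stop (277,204). The wrist sees only the side tray.

```bash
cat > m.py <<'E'
from h import *
def blobs(m,lo,hi):
    n,l,s,c=cv2.connectedComponentsWithStats(m.astype(np.uint8))
    return [(c[i],s[i]) for i in range(1,n) if lo<s[i][4]<hi]
S=cam('scene');D=cam('side')
for nm,c,box in [('scene',S,(285,220,420,290)),('side',D,(205,215,292,300))]:
    im=c['image'];x0,y0,x1,y1=box
    m=np.zeros(im.shape[:2],bool);m[y0:y1,x0:x1]=im[y0:y1,x0:x1].max(2)<50
    for ce,s in blobs(m,80,3000): print(nm,ce.round(1),s[:5],ray(c,*ce,.013).round(4))
for c,p in [(S,(222,263)),(D,(348,322))]: print('plug',ray(c,*p,.005).round(3))
for c,p in [(S,(262,284)),(D,(366,283))]: print('nip',ray(c,*p,.005).round(3))
for c,p in [(S,(312,308)),(D,(372,253))]: print('lv',ray(c,*p,.005).round(3))
for c,p in [(S,(311,240)),(D,(373,182))]: print('lvtop',ray(c,*p,.122).round(3))
for c,p in [(S,(373,288))]: print('svtop',ray(c,*p,.086).round(3))
for c,p in [(S,(374,332))]: print('sv',ray(c,*p,.005).round(3))
for c,p in [(S,(437,280)),(D,(278,213))]: print('stop',ray(c,*p,.01).round(3))
for c,p in [(S,(280,226)),(D,(222,304))]: print('lowplate',ray(c,*p,.016).round(3))
cv2.imwrite('pics/sc_crop.png',cv2.resize(S['image'][220:345,200:460,::-1],None,fx=3,fy=3,interpolation=2))
E
python3 m.py
```

```text
scene [375.6 223. ] [354 220  43  10 238] [ 0.7274 -0.0088  0.013 ]
plug [0.421 0.113 0.005]
plug [0.425 0.127 0.005]
nip [0.422 0.009 0.005]
nip [0.418 0.018 0.005]
lv [ 0.428 -0.098  0.005]
lv [ 0.424 -0.085  0.005]
lvtop [ 0.433 -0.091  0.122]
lvtop [ 0.426 -0.084  0.122]
svtop [ 0.437 -0.203  0.086]
sv [ 0.445 -0.205  0.005]
stop [ 0.624 -0.208  0.01 ]
stop [ 0.616 -0.214  0.01 ]
lowplate [0.581 0.124 0.016]
lowplate [0.587 0.137 0.016]
```

View pics/sc_crop.png

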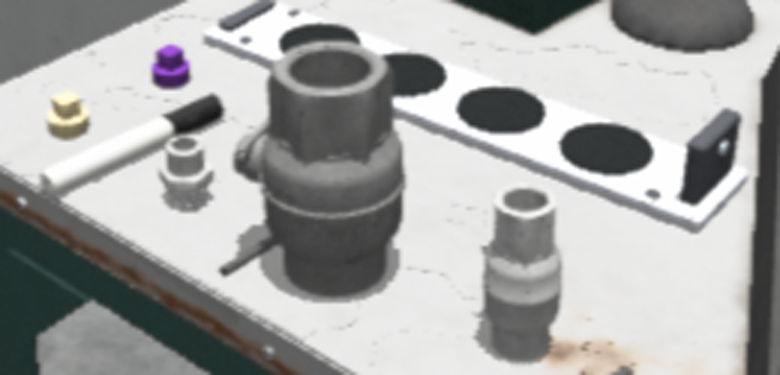

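Crop confirms: the stop stands at the -y end; the large valve's stem points left in the picture, and a thin rod lies near its foot. Now pads, lamp shade and hanging cable.

```bash
cat >> h.py <<'E'
def blobs(m,lo,hi):
    n,l,s,c=cv2.connectedComponentsWithStats(m.astype(np.uint8))
    return [(c[i],s[i]) for i in range(1,n) if lo<s[i][4]<hi]
def tri(a,p,b,q):
    def od(c,u,v):
        o=-np.array(c['R']).T@np.array(c['t']);d=np.array(c['R']).T@np.array([(u-c['cx'])/c['fx'],(v-c['cy'])/c['fy'],1]);return o,d
    o1,d1=od(a,*p);o2,d2=od(b,*q)
    k=np.linalg.lstsq(np.c_[d1,-d2],o2-o1,rcond=None)[0]
    x,y=o1+k[0]*d1,o2+k[1]*d2
    return (x+y)/2,np.linalg.norm(x-y)
def go(x,y,z,yaw=None,n=None):
    # yaw: world angle of tool y; prints rows
    s=ctrl.get_state();M=Ro.from_quat(s['tcp_rot']).as_matrix()
    cy=np.degrees(np.arctan2(M[1,1],M[0,1])); dy=0 if yaw is None else (yaw-cy+90)%180-90
    d=np.array([x,y,z])-s['eef_pos']
    n=n or int(max(np.ceil(np.linalg.norm(d)/.06),np.ceil(abs(dy)/10.5),1))
    # level the tool: keep z down
    print('n',n,'now',s['eef_pos'].round(4),'yaw',cy.round(2),'tilt',M[:,2].round(3)[:2],'t',round(s['time'],2),'op',round(s['opening'],3),'F',s['contact_force'].round(1))
    for i in range(n):
        a=np.radians(cy+dy*(i+1)/n)
        yv=np.array([np.cos(a),np.sin(a),0]);zv=np.array([0,0,-1.]);xv=np.cross(yv,zv)
        print([[0,0,round(float(-np.radians(dy)/n),3)],[round(float(v@d/n),4) for v in (xv,yv,zv)]])
E
python3 - <<'E'
from h import *
S=cam('scene');D=cam('side')
for nm,c,box in [('scene',S,(285,226,425,290)),('side',D,(205,215,292,296))]:
    im=c['image'];x0,y0,x1,y1=box
    m=np.zeros(im.shape[:2],bool);m[y0:y1,x0:x1]=im[y0:y1,x0:x1].max(2)<75
    for ce,s in blobs(m,80,3000): print(nm,ce.round(1),s[:5],ray(c,*ce,.013).round(4))
print('shade',tri(S,(455,135),D,(212,92)))
side=[(0,300),(120,275),(200,238),(260,195),(340,120),(410,50),(460,0)]
sp=np.array(side,float);us=np.linspace(0,460,93);vs=np.interp(us,sp[:,0],sp[:,1])
for p in [(10,0),(70,50),(130,97),(200,130),(300,152),(350,145),(400,95),(455,0)]:
    r=[tri(S,p,D,(u,v)) for u,v in zip(us,vs)];b=min(r,key=lambda t:t[1]);print(p,b[0].round(2),round(b[1],3))
go(.5,.02,.3,0)
E
```

```text
scene [304.6 231.3] [294 229  24   7  94] [0.6016 0.0753 0.013 ]
scene [337.8 244.4] [329 239  19  12 183] [ 0.6041 -0.0079  0.013 ]
scene [294.3 259.5] [290 248  11  24 117] [0.508  0.0151 0.013 ]
scene [366.6 256.4] [353 250  28  14 311] [ 0.6043 -0.0754  0.013 ]
scene [401.7 269.3] [388 262  29  16 358] [ 0.6092 -0.1473  0.013 ]
side [220.4 216.5] [205 215  47   8 136] [ 0.7106 -0.1667  0.013 ]
side [269.4 226.7] [255 222  30  11 263] [ 0.609  -0.1382  0.013 ]
side [259.2 243.1] [244 237  32  13 331] [ 0.6042 -0.0669  0.013 ]
side [247.3 262.3] [230 255  35  16 421] [0.599  0.0057 0.013 ]
side [234.4 283.3] [216 275  38  18 535] [0.5941 0.0738 0.013 ]
shade (array([ 0.70713285, -0.16302704,  0.23372649]), np.float64(0.0005315884954679714))
(10, 0) [0.33 0.53 0.4 ] 0.043
(70, 50) [0.35 0.38 0.35] 0.001
(130, 97) [0.49 0.46 0.24] 0.0
(200, 130) [0.48 0.22 0.21] 0.0
(300, 152) [ 0.45 -0.06  0.25] 0.0
(350, 145) [ 0.4  -0.18  0.29] 0.001
(400, 95) [ 0.32 -0.29  0.37] 0.006
(455, 0) [ 0.32 -0.32  0.41] 0.078
n 12 now [0.235  0.6326 0.248 ] yaw 69.61 tilt [-0.    -0.001] t 0.35 op 0.999 F [ 0.4 -0.5  0.3]
[[0, 0, 0.101], [-0.0423, -0.0361, -0.0043]]
[[0, 0, 0.101], [-0.0458, -0.0316, -0.0043]]
[[0, 0, 0.101], [-0.0487, -0.0268, -0.0043]]
[[0, 0, 0.101], [-0.0512, -0.0217, -0.0043]]
[[0, 0, 0.101], [-0.0531, -0.0165, -0.0043]]
[[0, 0, 0.101], [-0.0545, -0.011, -0.0043]]
[[0, 0, 0.101], [-0.0554, -0.0054, -0.0043]]
[[0, 0, 0.101], [-0.0556, 0.0002, -0.0043]]
[[0, 0, 0.101], [-0.0553, 0.0058, -0.0043]]
[[0, 0, 0.101], [-0.0544, 0.0114, -0.0043]]
[[0, 0, 0.101], [-0.053, 0.0168, -0.0043]]
[[0, 0, 0.101], [-0.0511, 0.0221, -0.0043]]
```

```bash
sed -i 's/(yaw-cy+90)%180-90/(yaw-cy+180)%360-180/' h.py; python3 - <<'E'
from h import *
S=cam('scene');D=cam('side')
sp=np.array([(0,300),(120,275),(200,238),(260,195),(340,120),(410,50),(460,0)],float)
def prof(c,u,v,du,dv):
    g=c['image'].max(2).astype(float);k=np.arange(-15,16,.5)
    return [int(g[int(round(np.clip(v+dv*a,0,479))),int(round(np.clip(u+du*a,0,639)))]) for a in k]
print('scene thick',[sum(x<70 for x in prof(S,*p,*n)) /2 for p,n in [((100,74),(.6,-.8)),((200,130),(.3,-.95)),((300,152),(0,1)),((400,95),(.8,.6))]])
print('side thick',[sum(x<45 for x in prof(D,*p,*n))/2 for p,n in [((340,120),(.7,.7)),((410,50),(.7,.7)),((310,148),(.7,.7)),((20,298),(.1,1))]])
# epipolar curve: for each scene point, print depth range where projection hits side polyline
sc=np.array([(10,0),(40,25),(70,50),(100,74),(130,97),(165,116),(200,130),(250,145),(300,152)],float)
from math import hypot
for p in sc:
    o=-np.array(S['R']).T@np.array(S['t']);e=ray(S,*p,o[2]-.1) if 0 else None
    d=np.array(S['R']).T@np.array([(p[0]-S['cx'])/S['fx'],(p[1]-S['cy'])/S['fy'],1])
    out=[]
    for k in np.arange(.5,2.2,.1):
        X=o+k*d
        if (np.array(D['R'])@X+D['t'])[2]<.05: continue
        u,v=proj(D,X); out.append((round(k,1),int(u),int(v)))
    print(p,[q for q in out if -150<q[1]<700 and -200<q[2]<520])
E
```

```text
scene thick [6.5, 5.0, 4.0, 5.0]
side thick [14.5, 17.5, 13.0, 24.0]
[10.  0.] [(np.float64(0.5), 636, -80), (np.float64(0.6), 616, -89), (np.float64(0.7), 584, -103), (np.float64(0.8), 525, -129), (np.float64(0.9), 374, -195)]
[40. 25.] [(np.float64(0.5), 609, -49), (np.float64(0.6), 580, -44), (np.float64(0.7), 537, -36), (np.float64(0.8), 467, -24), (np.float64(0.9), 334, 0), (np.float64(1.0), -14, 61)]
[70. 50.] [(np.float64(0.5), 586, -23), (np.float64(0.6), 550, -8), (np.float64(0.7), 502, 12), (np.float64(0.8), 430, 42), (np.float64(0.9), 315, 91), (np.float64(1.0), 102, 181)]
[100.  74.] [(np.float64(0.5), 566, -1), (np.float64(0.6), 526, 20), (np.float64(0.7), 474, 48), (np.float64(0.8), 404, 87), (np.float64(0.9), 303, 141), (np.float64(1.0), 147, 227), (np.float64(1.1), -127, 376)]
[130.  97.] [(np.float64(0.5), 547, 17), (np.float64(0.6), 505, 43), (np.float64(0.7), 451, 76), (np.float64(0.8), 383, 118), (np.float64(0.9), 293, 173), (np.float64(1.0), 169, 249), (np.float64(1.1), -13, 361)]
[165. 116.] [(np.float64(0.5), 527, 31), (np.float64(0.6), 481, 59), (np.float64(0.
[... 184 characters left out ...]
6), 460, 68), (np.float64(0.7), 404, 102), (np.float64(0.8), 339, 141), (np.float64(0.9), 262, 188), (np.float64(1.0), 169, 243), (np.float64(1.1), 56, 311), (np.float64(1.2), -84, 397)]
[250. 145.] [(np.float64(0.5), 483, 47), (np.float64(0.6), 432, 76), (np.float64(0.7), 375, 108), (np.float64(0.8), 312, 143), (np.float64(0.9), 241, 184), (np.float64(1.0), 160, 229), (np.float64(1.1), 68, 281), (np.float64(1.2), -38, 341)]
[300. 152.] [(np.float64(0.5), 460, 49), (np.float64(0.6), 406, 76), (np.float64(0.7), 349, 105), (np.float64(0.8), 286, 137), (np.float64(0.9), 219, 172), (np.float64(1.0), 145, 209), (np.float64(1.1), 65, 250), (np.float64(1.2), -23, 295), (np.float64(1.3), -120, 345)]
```

Epipolar matches with cable thickness give a 10 mm cable running from about (0.28,0.40,0.42) out to (0.80,0.29,0.08). I rise and sweep over it where it is low.

>>> {"method": "drive_tool", "body": {
  "moves": [
    [[0,0,0],[0,0,-0.06],0.0854],
    [[0,0,0],[0,0,-0.06],0.0854]
  ]
}}

```text
time: 0.7
eef_pos: [0.2349, 0.6323, 0.3685]
tcp_rot: [0.177, 0.984, -0.001, -0.0]
contact_force: [-0.7, 1.5, 0.2]
opening: 0.995
finger_force: 0.0
```

```bash
python3 - <<'E'
from h import *
go(.66,.25,.37,0)
E
```

```text
n 10 now [0.2349 0.6323 0.3685] yaw 69.61 tilt [-0.001 -0.002] t 0.7 op 0.995 F [-0.7  1.5  0.2]
[[0, 0, 0.121], [-0.0553, -0.0144, -0.0001]]
[[0, 0, 0.121], [-0.0567, -0.0076, -0.0001]]
[[0, 0, 0.121], [-0.0572, -0.0007, -0.0001]]
[[0, 0, 0.121], [-0.0568, 0.0062, -0.0001]]
[[0, 0, 0.121], [-0.0557, 0.0131, -0.0001]]
[[0, 0, 0.121], [-0.0537, 0.0197, -0.0001]]
[[0, 0, 0.121], [-0.0509, 0.0261, -0.0001]]
[[0, 0, 0.121], [-0.0473, 0.0321, -0.0001]]
[[0, 0, 0.121], [-0.0431, 0.0376, -0.0001]]
[[0, 0, 0.121], [-0.0382, 0.0425, -0.0001]]
```

>>> {"method": "drive_tool", "body": {
  "moves": [
    [[0,0,0.121],[-0.055,-0.014,0],0.0854],
    [[0,0,0.121],[-0.057,-0.008,0],0.0854],
    [[0,0,0.121],[-0.057,-0.001,0],0.0854],
    [[0,0,0.121],[-0.057,0.006,0],0.0854],
    [[0,0,0.121],[-0.056,0.013,0],0.0854]
  ]
}}

```text
time: 1.32
eef_pos: [0.4705, 0.467, 0.3685]
tcp_rot: [0.464, 0.886, 0.0, 0.0]
contact_force: [0.7, 0.3, -0.2]
opening: 1.001
finger_force: 0.0
```

>>> {"method": "drive_tool", "body": {
  "moves": [
    [[0,0,0.121],[-0.054,0.02,0],0.0854],
    [[0,0,0.121],[-0.051,0.026,0],0.0854],
    [[0,0,0.121],[-0.047,0.032,0],0.0854],
    [[0,0,0.121],[-0.043,0.038,0],0.0854],
    [[0,0,0.121],[-0.038,0.042,0],0.0854]
  ]
}}

```text
time: 1.95
eef_pos: [0.7054, 0.3042, 0.3683]
tcp_rot: [0.707, 0.707, 0.0, -0.0]
contact_force: [-0.1, 0.1, 0.7]
opening: 0.999
finger_force: 0.0
```

>>> {"method": "drive_tool", "body": {
  "moves": [
    [[0,0,0],[-0.044,-0.028,0.014],0.0854],
    [[0,0,0],[-0.044,-0.028,0.014],0.0854],
    [[0,0,0],[-0.044,-0.028,0.014],0.0854],
    [[0,0,0],[-0.044,-0.028,0.014],0.0854],
    [[0,0,0],[-0.044,-0.028,0.014],0.0854]
  ]
}}

```text
time: 2.58
eef_pos: [0.5641, 0.0834, 0.298]
tcp_rot: [0.705, 0.709, 0.0, 0.0]
contact_force: [0.5, -0.5, -0.2]
opening: 0.998
finger_force: 0.0
```

```bash
python3 - <<'E'
from h import *
cam('wrist','wrist1');s=ctrl.get_state();print(s['eef_pos'],s['tcp_rot'],s['time'],s['contact_force'])
E
```

```text
[0.56004634 0.07965267 0.29437248] [ 0.70616747  0.70802969 -0.0043311  -0.00164323] 2.625 [-0.77279808 -1.30598333 -2.94208997]
```

View pics/wrist1.png

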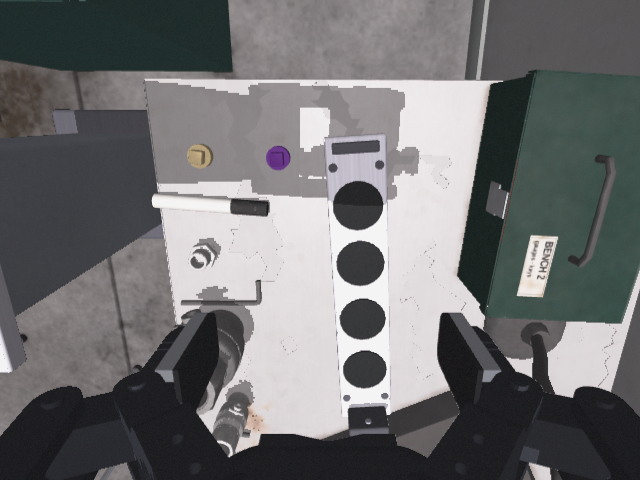

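Wrist view: plug (199,157), purple decoy (278,158), nipple (202,257), hex key (220,300), large valve (220,330), small valve (235,410), pads (358,205)…(365,369), stop (368,420).

```bash
sed -i 's/cy+dy\*(i+1)\/n/cy+dy*i\/n/' h.py; python3 - <<'E'
from h import *
W=cam('wrist');s=ctrl.get_state();print(s['eef_pos'].round(4))
im=W['image']
m=np.zeros(im.shape[:2],bool);m[175:395,325:400]=im[175:395,325:400].max(2)<60
for ce,st in blobs(m,300,5000): print('pad',ce.round(1),st,ray(W,*ce,.013).round(4))
hsv=cv2.cvtColor(im,cv2.COLOR_RGB2HSV)
m=np.zeros(im.shape[:2],bool);m[140:175,180:220]=hsv[140:175,180:220,1]>70
for ce,st in blobs(m,50,5000): print('plug',ce.round(1),st,ray(W,*ce,.008).round(4))
print('nip top',ray(W,199,262,.037).round(4), 'nip hex',ray(W,203,255,.017).round(4))
print('proj lv top', proj(W,(.43,-.088,.122)), proj(W,(.44,-.204,.086)))
c=im[135:285,150:300,::-1];d=im[280:460,150:300,::-1]
cv2.imwrite('pics/w1.png',np.hstack([cv2.resize(c,(420,420),interpolation=2),cv2.resize(d,(350,420),interpolation=2)]))
E
```

```text
[0.5618 0.0818 0.2954]
pad [364.6 200.3] [ 340  178   50   48 1737] [0.5979 0.0729 0.013 ]
pad [367.2 263.3] [ 344  239   47   44 1067] [ 6.032e-01 -3.000e-04  1.300e-02]
pad [368.8 317.1] [ 347  297   45   40 1114] [ 0.6074 -0.0695  0.013 ]
pad [370.7 367.7] [ 350  350   43   36 1046] [ 0.6125 -0.1412  0.013 ]
plug [204.6 151.5] [192 140  26  24 482] [0.4277 0.1236 0.008 ]
nip top [0.4195 0.0098 0.037 ] nip hex [0.4175 0.0104 0.017 ]
proj lv top (np.float64(191.25159164757187), np.float64(391.15341049277197)) (np.float64(222.43362325453342), np.float64(454.1098567716007))
```

View pics/w1.png

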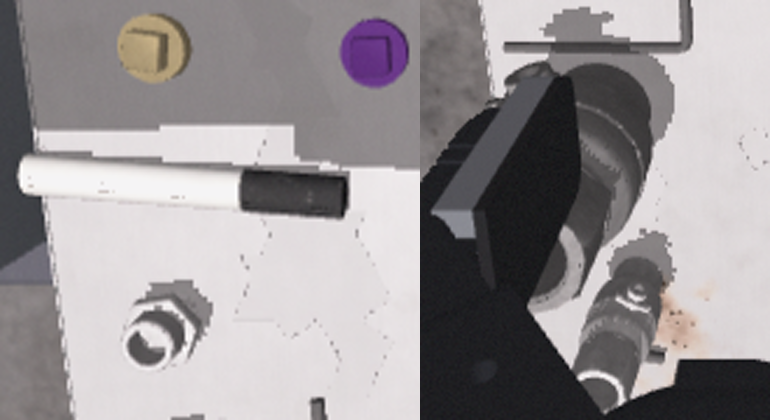

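Plug and nipple are well seen; the large valve's stem points toward the robot and slightly +y, the small valve is mostly hidden behind the finger. Moving for a better view of the valves.

>>> {"method": "drive_tool", "body": {
  "moves": [
    [[0,0,0],[-0.045,-0.015,0],0.0854],
    [[0,0,0],[-0.045,-0.015,0],0.0854],
    [[0,0,0],[-0.045,-0.015,0],0.0854],
    [[0,0,0],[-0.045,-0.015,0],0.0854],
    [[0,0,0],[0,0,0],0.0854]
  ]
}}

```text
time: 3.3
eef_pos: [0.506, -0.0977, 0.2991]
tcp_rot: [0.707, 0.707, 0.0, 0.001]
contact_force: [0.6, 0.4, 0.2]
opening: 0.997
finger_force: 0.0
```

```bash
python3 - <<'E'
from h import *
W=cam('wrist','wrist2');s=ctrl.get_state();print(s['eef_pos'].round(4),s['time'])
S=cam('scene')
for p,z in [((455,240),.03),((450,345),.03),((562,268),.12),((570,210),.25),((540,365),.08)]: print(p,z,ray(S,*p,z).round(3))
E
```

```text
[ 0.5063 -0.0964  0.299 ] 3.35
(455, 240) 0.03 [ 0.74  -0.179  0.03 ]
(450, 345) 0.03 [ 0.465 -0.313  0.03 ]
(562, 268) 0.12 [ 0.603 -0.392  0.12 ]
(570, 210) 0.25 [ 0.487 -0.404  0.25 ]
(540, 365) 0.08 [ 0.444 -0.428  0.08 ]
```

View pics/wrist2.png

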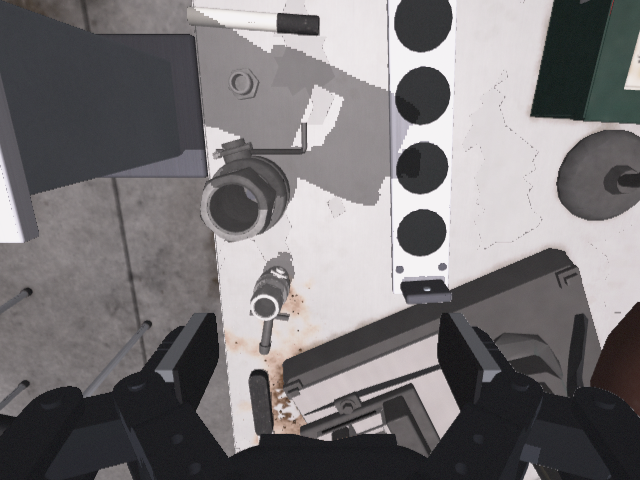

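Valves now clear: large valve top (237,205) with its stem at (237,150); small valve top (265,306), T-key on the bench below it. Zooming for orientation.

```bash
python3 - <<'E'
from h import *
W=cam('wrist')
im=W['image'];g=im.max(2)
a=cv2.resize(im[125:255,190:310,::-1],None,fx=3.2,fy=3.2,interpolation=2);b=cv2.resize(im[240:365,240:320,::-1],None,fx=4,fy=4,interpolation=2)
H=max(a.shape[0],b.shape[0]);P=lambda x:cv2.copyMakeBorder(x,0,H-x.shape[0],0,0,cv2.BORDER_CONSTANT)
cv2.imwrite('pics/w2.png',np.hstack([P(a),P(b)]))
print(ray(W,237,206,.122).round(4),ray(W,265,306,.086).round(4))
for X in [(.432,-.09,.07),(.432,-.09,0),(.44,-.2,.04),(.44,-.2,0)]: print(X,np.round(proj(W,X),1))
print('nip hex',ray(W,243,84,.022).round(4))
E
```

```text
[ 0.4336 -0.0841  0.122 ] [ 0.4454 -0.1929  0.086 ]
(0.432, -0.09, 0.07) [248.2 199.9]
(0.432, -0.09, 0) [260.6 186.9]
(0.44, -0.2, 0.04) [266.8 292.2]
(0.44, -0.2, 0) [271.8 277.7]
nip hex [0.4239 0.0149 0.022 ]
```

View pics/w2.png

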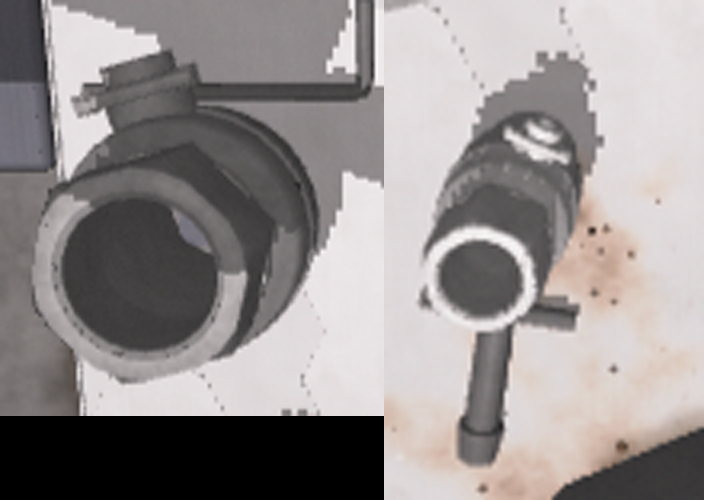

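```bash
python3 - <<'E'
from h import *
W=cam('wrist')
P=[(190,145),(270,245),(232,358),(130,380),(38,290),(50,195)]
c=None
X=np.array([ray(W,190+u/3.2,125+v/3.2,.120) for u,v in P]);c=X.mean(0);print(X.round(4),c.round(4))
for x in X: print(np.degrees(np.arctan2(*(x-c)[1::-1])).round(0),np.linalg.norm(x-c).round(4))
a=ray(W,190+136/3.2,125+62/3.2,.07);print('stem',a.round(4),np.degrees(np.arctan2(*(a-c)[1::-1])),np.linalg.norm((a-c)[:2]))
a1=ray(W,190+160/3.2,125+115/3.2,.07);print(np.degrees(np.arctan2(*(a-a1)[1::-1])))
b=ray(W,240+545/4-96,240+130/4,.03);print('sv boss',b.round(4),ray(W,240+(482-384)/4,240+272/4,.086))
for z in (.03,.04,.05): print(ray(W,240+(538-384)/4,240+135/4,z).round(4))
E
```

```text
[[ 0.4449 -0.0552  0.12  ]
 [ 0.4636 -0.0802  0.12  ]
 [ 0.4526 -0.1103  0.12  ]
 [ 0.4255 -0.1165  0.12  ]
 [ 0.4038 -0.0923  0.12  ]
 [ 0.4091 -0.0678  0.12  ]] [ 0.4332 -0.087   0.12  ]
70.0 0.0339
13.0 0.0311
-50.0 0.0302
-105.0 0.0304
-170.0 0.0299
141.0 0.0309
stem [ 0.4209 -0.0388  0.07  ] 104.33677140849832 0.04983408873038477
111.52146096581579
sv boss [ 0.4544 -0.1801  0.03  ] [ 0.44498785 -0.1945756   0.086     ]
[ 0.4524 -0.1816  0.03  ]
[ 0.4538 -0.1774  0.04  ]
[ 0.4552 -0.1732  0.05  ]
```

Large valve: axis ≈(0.433,-0.087), hex corners at 10°+60k, stem at ≈104°. Small valve: axis ≈(0.444,-0.197), stem at ≈62°. Small valve first (gripper body would otherwise foul the tall one).

```bash
python3 - <<'E'
from h import *
go(.444,-.197,.2,-28,4)
E
```

```text
n 4 now [ 0.5065 -0.0946  0.2986] yaw 0.36 tilt [0.001 0.   ] t 3.5 op 0.998 F [-0.5 -0.5  0.1]
[[0, 0, 0.124], [-0.0255, -0.0158, 0.0247]]
[[0, 0, 0.124], [-0.0272, -0.0125, 0.0247]]
[[0, 0, 0.124], [-0.0286, -0.0091, 0.0247]]
[[0, 0, 0.124], [-0.0295, -0.0055, 0.0247]]
```

>>> {"method": "drive_tool", "body": {
  "moves": [
    [[0,0,0.124],[-0.026,-0.016,0.02],0.065],
    [[0,0,0.124],[-0.027,-0.012,0.025],0.065],
    [[0,0,0.124],[-0.029,-0.009,0.025],0.065],
    [[0,0,0.124],[-0.029,-0.006,0.025],0.065],
    [[0,0,0],[0,0,0],0.065]
  ],
  "grip_force": 50
}}

```text
time: 4.12
eef_pos: [0.4422, -0.1971, 0.2011]
tcp_rot: [0.858, 0.514, -0.001, -0.002]
contact_force: [1.6, -0.8, -0.7]
opening: 0.755
finger_force: 0.0
```

```bash
python3 - <<'E'
from h import *
W=cam('wrist','wrist3');go(.444,-.197,.066,-28,4)
E
```

```text
n 4 now [ 0.4434 -0.1971  0.2027] yaw -28.06 tilt [-0.001  0.002] t 4.17 op 0.759 F [-0.1 -0.4  0.2]
[[0, 0, -0.0], [0.0001, 0.0001, 0.0342]]
[[0, 0, -0.0], [0.0001, 0.0001, 0.0342]]
[[0, 0, -0.0], [0.0001, 0.0001, 0.0342]]
[[0, 0, -0.0], [0.0001, 0.0001, 0.0342]]
```

View pics/wrist3.png

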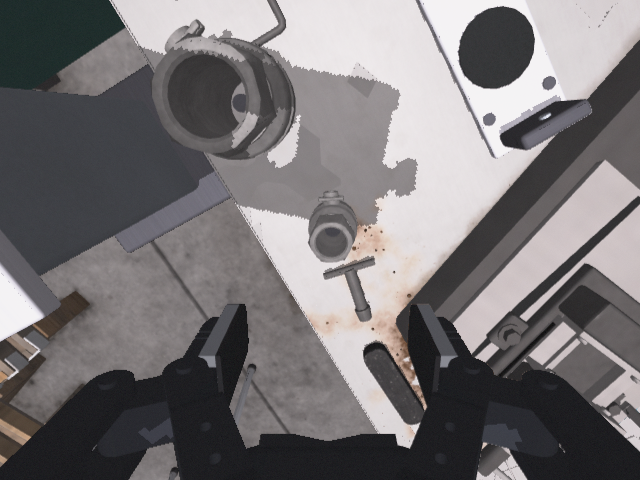

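Small valve's top at (332,240), stem straight up in the picture, i.e. along the tool's x, so the yaw is right. Check the centre and go down.

```bash
python3 - <<'E'
from h import *
W=cam('wrist')
g=W['image'].max(2)
print(ray(W,332,240,.086).round(4), np.round(proj(W,(.444,-.197,.086)),1))
E
```

```text
[ 0.4467 -0.1963  0.086 ] [328.9 242.6]
```

>>> {"method": "drive_tool", "body": {
  "moves": [
    [[0,0,0],[0.002,0.002,0.05],0.065],
    [[0,0,0],[0,0,0.05],0.065],
    [[0,0,0],[0,0,0.036],0.065],
    [[0,0,0],[0,0,0],0.025],
    [[0,0,0],[0,0,0],0.025]
  ],
  "grip_force": 50
}}

```text
time: 4.85
eef_pos: [0.4478, -0.1973, 0.0694]
tcp_rot: [0.857, 0.515, 0.001, 0.002]
contact_force: [1.2, 0.5, -1.9]
opening: 0.389
finger_force: 49.5
```

>>> {"method": "drive_tool", "body": {
  "moves": [
    [[0,0,0],[0,0,0],0.025],
    [[0,0,0],[0,0,0],0.025],
    [[0,0,0],[0,0,-0.01],0.025],
    [[0,0,0],[0,0,-0.03],0.025]
  ]
}}

```text
time: 5.35
eef_pos: [0.4447, -0.1963, 0.1067]
tcp_rot: [0.858, 0.514, -0.001, -0.002]
contact_force: [1.3, -0.8, -2.6]
opening: 0.38
finger_force: 49.9
```

```bash
python3 - <<'E'
from h import *
cam('side','side1');go(.602,-.0695,.2,4,5);print(ctrl.get_state()['finger_force'])
E
```

```text
n 5 now [ 0.4477 -0.1983  0.112 ] yaw -28.13 tilt [ 0.005 -0.003] t 5.4 op 0.385 F [ 2.5 -0.6  0.9]
[[0, 0, -0.112], [0.0373, 0.0151, -0.0176]]
[[0, 0, -0.112], [0.0353, 0.0191, -0.0176]]
[[0, 0, -0.112], [0.033, 0.023, -0.0176]]
[[0, 0, -0.112], [0.0302, 0.0265, -0.0176]]
[[0, 0, -0.112], [0.027, 0.0297, -0.0176]]
49.958867768291384
```

Held (33 mm wide, load felt). Carry over to pad 2.

>>> {"method": "drive_tool", "body": {
  "moves": [
    [[0,0,-0.112],[0.038,0.016,-0.02],0.025],
    [[0,0,-0.112],[0.036,0.02,-0.02],0.025],
    [[0,0,-0.112],[0.033,0.024,-0.02],0.025],
    [[0,0,-0.112],[0.03,0.027,-0.02],0.025],
    [[0,0,-0.112],[0.027,0.03,0],0.025]
  ]
}}

```text
time: 6.02
eef_pos: [0.6065, -0.0679, 0.1901]
tcp_rot: [0.681, 0.732, 0.001, 0.002]
contact_force: [-0.4, -0.0, -1.2]
opening: 0.385
finger_force: 50.0
```

>>> {"method": "drive_tool", "body": {
  "moves": [
    [[0,0,0],[0,0,0],0.025]
  ]
}}

```text
time: 6.15
eef_pos: [0.6057, -0.0669, 0.1877]
tcp_rot: [0.681, 0.732, 0.0, 0.001]
contact_force: [0.0, 0.4, -1.7]
opening: 0.387
finger_force: 50.1
```

```bash
python3 - <<'E'
from h import *
W=cam('wrist','wrist4');go(.605,-.0706,.080,4,2)
im=W['image']
for X in [(.612,-.1412),(.607,-.0695),(.603,0),(.598,.073)]: print(np.round(proj(W,(*X,.013)),0))
m=im.max(2)<60
for ce,st in blobs(m,300,9000): print('pad',ce.round(1),st,ray(W,*ce,.013).round(4))
E
```

```text
n 2 now [ 0.6044 -0.0678  0.187 ] yaw 4.02 tilt [-0.001 -0.   ] t 6.2 op 0.381 F [-1.3 -0.  -1. ]
[[0, 0, 0.0], [-0.0014, 0.0002, 0.0535]]
[[0, 0, 0.0], [-0.0014, 0.0002, 0.0535]]
[328. 303.]
[328. 224.]
[330. 135.]
[330.  26.]
pad [330.  36.] [ 292    0   77   73 3309] [0.5983 0.067  0.013 ]
pad [159.   22.2] [ 127    5   65   35 1629] [0.4789 0.0671 0.013 ]
pad [331.7 130.9] [ 294   93   72   75 3373] [0.6042 0.0032 0.013 ]
pad [330.4 220.3] [ 296  191   67   63 2987] [ 0.6084 -0.0665  0.013 ]
pad [136.8 231.7] [118 202  33  72 454] [ 0.4508 -0.0874  0.013 ]
pad [608.7 273. ] [ 569  240   71   63 1583] [ 0.8478 -0.096   0.013 ]
```

View pics/wrist4.png

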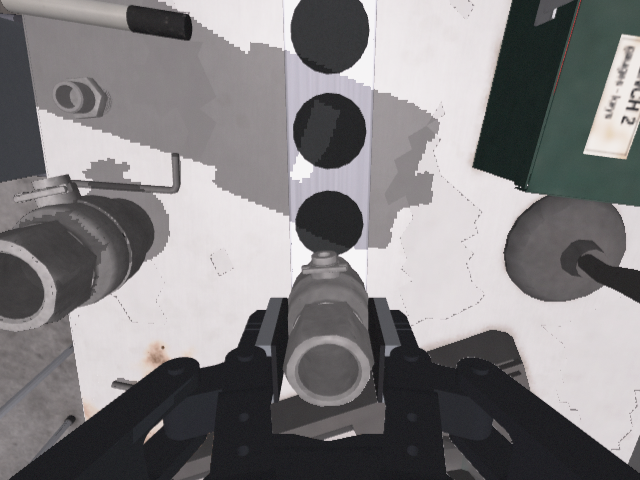

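Valve held at (329,367), pads at (330,130), (330,222) ahead. Check the valve's offset in the grip.

```bash
python3 - <<'E'
from h import *
W=cam('wrist');s=ctrl.get_state();M=Ro.from_quat(s['tcp_rot']).as_matrix()
z=s['eef_pos'][2]+.019
d=ray(W,329.5,367,z)-s['eef_pos'];print('off tool',(M.T@d).round(4),s['eef_pos'].round(4),np.round(proj(W,s['eef_pos']+[0,0,.019]),1))
p=ray(W,329.5,224,.013);print(p.round(4))
go(.6068,-.0695,.082,4,2)
E
```

```text
off tool [ 0.0023  0.0017 -0.019 ] [ 0.6037 -0.0683  0.1867] [324.4 372.9]
[ 0.6062 -0.0704  0.013 ]
n 2 now [ 0.6037 -0.0683  0.1867] yaw 3.95 tilt [-0.002 -0.   ] t 6.25 op 0.387 F [-0.5 -0.3 -2.7]
[[0, 0, -0.0], [-0.0007, 0.0015, 0.0523]]
[[0, 0, -0.0], [-0.0007, 0.0015, 0.0523]]
```

>>> {"method": "drive_tool", "body": {
  "moves": [
    [[0,0,0],[-0.002,0.001,0.05],0.025],
    [[0,0,0],[-0.002,0,0.04],0.025],
    [[0,0,0],[0,0,0.014],0.025],
    [[0,0,0],[0,0,0.002],0.025],
    [[0,0,0],[0,0,0],0.025]
  ]
}}

```text
time: 6.88
eef_pos: [0.6058, -0.073, 0.0822]
tcp_rot: [0.683, 0.731, 0.0, 0.001]
contact_force: [0.1, 0.4, -2.2]
opening: 0.387
finger_force: 50.2
```

>>> {"method": "drive_tool", "body": {
  "moves": [
    [[0,0,0],[0,0,0.0015],0.025],
    [[0,0,0],[0,0,0],0.025]
  ]
}}

```text
time: 7.12
eef_pos: [0.6061, -0.0729, 0.082]
tcp_rot: [0.682, 0.731, -0.0, 0.001]
contact_force: [-3.3, -0.3, 5.8]
opening: 0.385
finger_force: 51.2
```

>>> {"method": "drive_tool", "body": {
  "moves": [
    [[0,0,0],[0,0,0.0015],0.025],
    [[0,0,0],[0,0,0],0.025]
  ]
}}

```text
time: 7.38
eef_pos: [0.6063, -0.0731, 0.0819]
tcp_rot: [0.682, 0.731, -0.0, 0.001]
contact_force: [-5.7, 0.4, 12.3]
opening: 0.386
finger_force: 52.1
```

>>> {"method": "drive_tool", "body": {
  "moves": [
    [[0,0,0],[0,0,-0.001],0.055],
    [[0,0,0],[0,0,0],0.055],
    [[0,0,0],[0,0,-0.03],0.055],
    [[0,0,0],[0,0,-0.06],0.055],
    [[0,0,0],[0,0,-0.06],0.0854]
  ]
}}

```text
time: 8.0
eef_pos: [0.6051, -0.0721, 0.23]
tcp_rot: [0.682, 0.731, -0.0, -0.001]
contact_force: [0.3, -0.9, 0.3]
opening: 0.838
finger_force: 0.0
```

```bash
python3 - <<'E'
from h import *
cam('wrist','wrist5');go(.433,-.087,.22,12,4)
E
```

```text
n 4 now [ 0.6095 -0.0732  0.2413] yaw 3.97 tilt [ 0.015 -0.004] t 8.05 op 0.915 F [ 2.9 -0.4  5.9]
[[0, 0, -0.035], [-0.0004, -0.0443, 0.0053]]
[[0, 0, -0.035], [0.0012, -0.0442, 0.0053]]
[[0, 0, -0.035], [0.0027, -0.0442, 0.0053]]
[[0, 0, -0.035], [0.0043, -0.0441, 0.0053]]
```

View pics/wrist5.png

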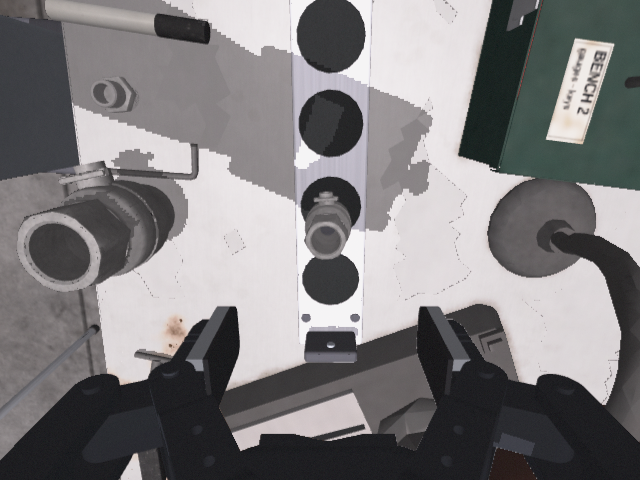

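Small valve stands upright on pad 2 at (325,235); pad 1 free at (330,278). On to the large valve.

>>> {"method": "drive_tool", "body": {
  "moves": [
    [[0,0,-0.035],[0,-0.043,0.005],0.0854],
    [[0,0,-0.035],[0.001,-0.043,0.005],0.0854],
    [[0,0,-0.035],[0.003,-0.043,0.005],0.0854],
    [[0,0,-0.035],[0.004,-0.043,0.005],0.0854],
    [[0,0,0],[0,0,0],0.0854]
  ],
  "grip_force": 90
}}

```text
time: 8.68
eef_pos: [0.4311, -0.0847, 0.2077]
tcp_rot: [0.63, 0.777, -0.0, -0.001]
contact_force: [0.3, -0.3, -0.2]
opening: 0.998
finger_force: 0.0
```

```bash
python3 - <<'E'
from h import *
W=cam('wrist','wrist6');go(.433,-.087,.108,12,3)
im=W['image']; print(np.round(proj(W,(.433,-.087,.122)),1))
cv2.imwrite('pics/w6.png',cv2.resize(im[130:400,180:460,::-1],None,fx=2,fy=2))
# pads + fixed small valve from here
E
```

```text
n 3 now [ 0.433  -0.0851  0.2089] yaw 11.91 tilt [0.001 0.   ] t 8.72 op 1.002 F [-0.8 -0.   0.2]
[[0, 0, -0.001], [-0.0006, -0.0001, 0.0336]]
[[0, 0, -0.001], [-0.0006, -0.0001, 0.0336]]
[[0, 0, -0.001], [-0.0006, -0.0001, 0.0336]]
[329.6 263.8]
```

View pics/w6.png

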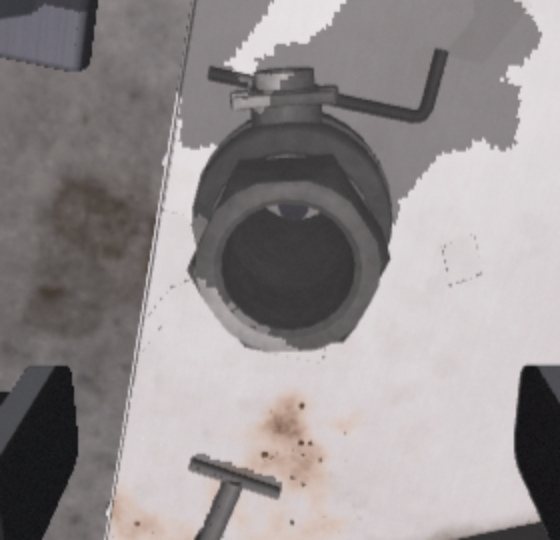

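Hexagon seen end-on: corners left/right at (192,270)/(388,257), stem straight up at (287,75), centre 2 mm left of the jaw centre. Trim, descend and grip.

>>> {"method": "drive_tool", "body": {
  "moves": [
    [[0,0,-0.03],[0,-0.002,0.04],0.0854],
    [[0,0,0],[0,0,0.04],0.0854],
    [[0,0,0],[0,0,0.02],0.0854],
    [[0,0,0],[0,0,0],0.05],
    [[0,0,0],[0,0,0],0.05]
  ],
  "grip_force": 100
}}

```text
time: 9.35
eef_pos: [0.4328, -0.0861, 0.1104]
tcp_rot: [0.618, 0.787, -0.0, 0.001]
contact_force: [-0.8, 0.3, -5.2]
opening: 0.707
finger_force: 108.2
```

>>> {"method": "drive_tool", "body": {
  "moves": [
    [[0,0,0],[0,0,0],0.05],
    [[0,0,0],[0,0,0],0.05]
  ]
}}

```text
time: 9.6
eef_pos: [0.4326, -0.086, 0.1103]
tcp_rot: [0.618, 0.786, 0.0, 0.001]
contact_force: [-0.8, -0.7, -1.1]
opening: 0.707
finger_force: 108.6
```

>>> {"method": "drive_tool", "body": {
  "moves": [
    [[0,0,0],[0,0,-0.01],0.05],
    [[0,0,0],[0,0,-0.03],0.05],
    [[0,0,0],[0,0,-0.05],0.05],
    [[0,0,0],[0,0,-0.03],0.05],
    [[0,0,0],[0,0,0],0.05]
  ]
}}

```text
time: 10.22
eef_pos: [0.4329, -0.0861, 0.2316]
tcp_rot: [0.618, 0.786, 0.001, 0.003]
contact_force: [0.3, -0.2, -8.1]
opening: 0.706
finger_force: 110.4
```

```bash
python3 - <<'E'
from h import *
W=cam('wrist','wrist7');go(.612,-.142,.23,92,9)
cv2.imwrite('pics/w7.png',W['image'][150:480,100:540,::-1])
E
```

```text
n 9 now [ 0.4315 -0.0855  0.2291] yaw 13.69 tilt [ 0.001 -0.   ] t 10.28 op 0.707 F [ 0.4  0.5 -7.8]
[[0, 0, -0.152], [-0.0108, 0.018, -0.0001]]
[[0, 0, -0.152], [-0.0134, 0.0162, -0.0001]]
[[0, 0, -0.152], [-0.0157, 0.0139, -0.0001]]
[[0, 0, -0.152], [-0.0177, 0.0114, -0.0001]]
[[0, 0, -0.152], [-0.0192, 0.0086, -0.0001]]
[[0, 0, -0.152], [-0.0203, 0.0056, -0.0001]]
[[0, 0, -0.152], [-0.0209, 0.0025, -0.0001]]
[[0, 0, -0.152], [-0.021, -0.0007, -0.0001]]
[[0, 0, -0.152], [-0.0207, -0.0039, -0.0001]]
```

View pics/w7.png

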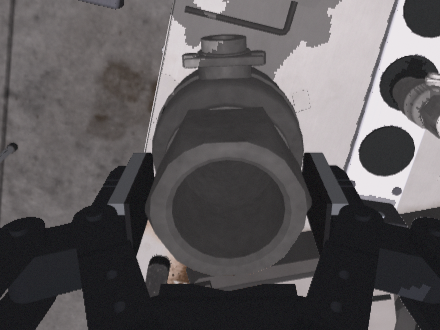

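Large valve is held squarely (load 7.8 N), stem pointing up in the picture. Check the lamp shade's near edge before going beside it.

```bash
python3 - <<'E'
from h import *
W=cam('wrist');s=ctrl.get_state();M=Ro.from_quat(s['tcp_rot']).as_matrix();p=s['eef_pos']
Rct=np.array(W['R'])@M; tct=np.array(W['R'])@p+np.array(W['t'])
a=np.radians(.36);y=np.array([np.cos(a),np.sin(a),0]);z=np.array([0,0,-1.]);M2=np.c_[np.cross(y,z),y,z];p2=np.array([.5063,-.0964,.299])
c=dict(W);c['R']=Rct@M2.T;c['t']=tct-c['R']@p2
im=cv2.imread('pics/wrist2.png')[:,:,::-1].astype(int)
m=(im[:,:,0]>im[:,:,1]*1.3+8)&(im[:,:,0]<140);m[:280]=0;m[:,:560]=0
vs,us=np.nonzero(m);i=us.argsort()[:1];print('wrist2 red',us.min(),us.max(),vs.min(),vs.max())
for v in range(vs.min()+5,vs.max(),20):
    r=us[vs==v]
    if len(r): print(v,r.min(),[ray(c,r.min(),v,zz).round(3)[:2].tolist() for zz in (.19,.23,.28)])
S=cam('scene');D=cam('side')
for nm,cc,b in (('S',S,(400,90,500,180)),('D',D,(180,55,250,130))):
    im=cc['image'].astype(int);q=(im[:,:,0]>im[:,:,1]*1.3+8);k=np.zeros_like(q);k[b[1]:b[3],b[0]:b[2]]=q[b[1]:b[3],b[0]:b[2]]
    for ce,st in blobs(k,200,9999): print(nm,ce,st)
E
```

```text
wrist2 red 593 639 317 415
362 636 [[0.733, -0.186], [0.694, -0.157], [0.646, -0.121]]
382 610 [[0.718, -0.203], [0.682, -0.171], [0.637, -0.132]]
402 628 [[0.736, -0.221], [0.697, -0.186], [0.648, -0.143]]
D [216.50439883  81.60997067] [199  70  37  23 341]
```

>>> {"method": "drive_tool", "body": {
  "moves": [
    [[0,0,-0.152],[-0.011,0.018,-0.002],0.05],
    [[0,0,-0.152],[-0.013,0.016,-0.002],0.05],
    [[0,0,-0.152],[-0.016,0.014,-0.002],0.05],
    [[0,0,-0.152],[-0.018,0.011,-0.002],0.05],
    [[0,0,-0.152],[-0.019,0.009,-0.002],0.05]
  ]
}}

```text
time: 11.05
eef_pos: [0.5316, -0.1169, 0.2363]
tcp_rot: [0.28, 0.96, 0.0, -0.003]
contact_force: [0.4, -0.8, -8.2]
opening: 0.709
finger_force: 110.5
```

>>> {"method": "drive_tool", "body": {
  "moves": [
    [[0,0,-0.152],[-0.02,0.006,0],0.05],
    [[0,0,-0.152],[-0.021,0.002,0],0.05],
    [[0,0,-0.152],[-0.018,-0.001,0],0.05],
    [[0,0,-0.152],[-0.014,-0.004,0],0.05],
    [[0,0,0],[0,0,0],0.05]
  ]
}}

```text
time: 11.68
eef_pos: [0.6021, -0.1409, 0.2362]
tcp_rot: [-0.017, 1.0, 0.001, -0.002]
contact_force: [-0.9, 0.6, -8.8]
opening: 0.708
finger_force: 110.5
```

```bash
python3 - <<'E'
from h import *
W=cam('wrist','wrist8');go(.612,-.142,.125,92,3)
im=W['image']
for X in [(.612,-.1412),(.607,-.0695)]: print(np.round(proj(W,(*X,.013)),0))
D=cam('side');S=cam('scene')
cv2.imwrite('pics/c8.png',np.hstack([cv2.resize(S['image'][180:330,330:480,::-1],(400,400)),cv2.resize(im[:,:,::-1],(400,300)).__class__(0) if 0 else cv2.copyMakeBorder(cv2.resize(im[:,:,::-1],(400,300)),0,100,0,0,0)]))
E
```

```text
n 3 now [ 0.6016 -0.1406  0.2365] yaw 91.92 tilt [-0.005  0.002] t 11.72 op 0.707 F [-0.4  0.3 -8.5]
[[0, 0, -0.0], [-0.0035, -0.0006, 0.0372]]
[[0, 0, -0.0], [-0.0035, -0.0006, 0.0372]]
[[0, 0, -0.0], [-0.0035, -0.0006, 0.0372]]
[326. 218.]
[402. 215.]
```

View pics/c8.png

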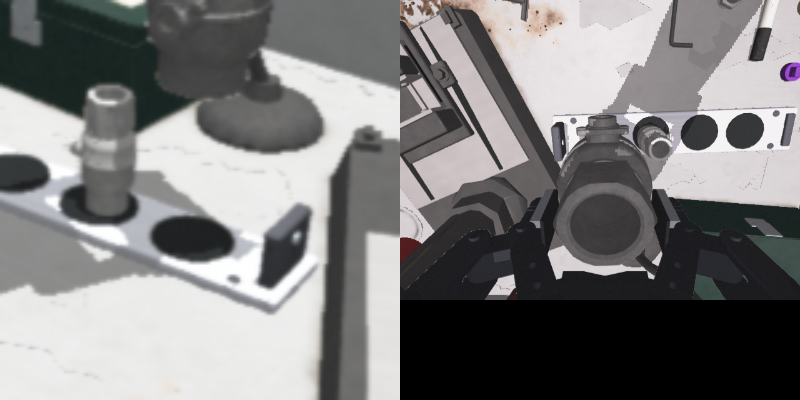

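Valve hangs over pad 1, stem toward the robot, jaws along the bar. Check its offset in the grip (bore centre (328,365)).

```bash
python3 - <<'E'
from h import *
W=cam('wrist');s=ctrl.get_state();M=Ro.from_quat(s['tcp_rot']).as_matrix()
z=s['eef_pos'][2]+.012
im=W['image'];g=cv2.GaussianBlur(im.max(2),(3,3),0)
d=ray(W,328,365,z)-s['eef_pos'];print('off tool',(M.T@d).round(4),s['eef_pos'].round(4),np.round(proj(W,s['eef_pos']+[0,0,.012]),1))
# dark bore blob
m=np.zeros(g.shape,bool);m[320:410,270:390]=g[320:410,270:390]<75
print([(c.round(1),st) for c,st in blobs(m,800,9000)])
E
```

```text
off tool [-0.0027  0.0009 -0.012 ] [ 0.6017 -0.1405  0.2381] [325.4 358.3]
[(array([328.2, 361.1]), array([ 272,  320,  113,   89, 8206], dtype=int32))]
```

>>> {"method": "drive_tool", "body": {
  "moves": [
    [[0,0,0],[-0.004,-0.001,0.03],0.05],
    [[0,0,0],[-0.004,-0.001,0.04],0.05],
    [[0,0,0],[0,0,0.03],0.05],
    [[0,0,0],[0,0,0.01],0.05],
    [[0,0,0],[0,0,0],0.05]
  ]
}}

```text
time: 12.5
eef_pos: [0.6104, -0.1425, 0.1292]
tcp_rot: [-0.018, 1.0, 0.0, -0.0]
contact_force: [0.1, 0.7, -6.4]
opening: 0.703
finger_force: 110.5
```

>>> {"method": "drive_tool", "body": {
  "moves": [
    [[0,0,0],[0,0,0.002],0.05],
    [[0,0,0],[0,0,0],0.05]
  ]
}}

```text
time: 12.75
eef_pos: [0.6115, -0.143, 0.1291]
tcp_rot: [-0.018, 1.0, -0.001, 0.001]
contact_force: [-0.6, -0.2, -7.6]
opening: 0.709
finger_force: 110.5
```

>>> {"method": "drive_tool", "body": {
  "moves": [
    [[0,0,0],[-0.0,0,0.003],0.05],
    [[0,0,0],[0,0,0],0.05]
  ]
}}

```text
time: 13.0
eef_pos: [0.6105, -0.1426, 0.1242]
tcp_rot: [-0.018, 1.0, 0.0, -0.0]
contact_force: [-0.0, 0.2, -7.8]
opening: 0.707
finger_force: 110.5
```

>>> {"method": "drive_tool", "body": {
  "moves": [
    [[0,0,0],[0,0,0.0015],0.05],
    [[0,0,0],[0,0,0],0.05]
  ]
}}

```text
time: 13.25
eef_pos: [0.6111, -0.1427, 0.1235]
tcp_rot: [-0.018, 1.0, -0.0, 0.0]
contact_force: [0.0, 1.0, -4.5]
opening: 0.708
finger_force: 110.8
```

Touching down. Release and rise.

>>> {"method": "drive_tool", "body": {
  "moves": [
    [[0,0,0],[0,0,0.001],0.05],
    [[0,0,0],[0,0,0],0.078],
    [[0,0,0],[0,0,0],0.078],
    [[0,0,0],[0,0,-0.02],0.078],
    [[0,0,0],[0,0,-0.05],0.078]
  ],
  "grip_force": 30
}}

```text
time: 13.88
eef_pos: [0.6093, -0.1422, 0.191]
tcp_rot: [-0.018, 1.0, 0.001, -0.002]
contact_force: [0.3, 0.0, 0.1]
opening: 0.915
finger_force: 0.0
```

>>> {"method": "drive_tool", "body": {
  "moves": [
    [[0,0,0],[0,0,-0.06],0.06],
    [[0,0,0],[0.06,0,0],0.06],
    [[0,0,0],[0,0,0],0.06]
  ]
}}

```text
time: 14.25
eef_pos: [0.5477, -0.1442, 0.2529]
tcp_rot: [-0.018, 1.0, -0.0, -0.0]
contact_force: [0.2, 0.2, -0.0]
opening: 0.703
finger_force: 0.0
```

```bash
python3 - <<'E'
from h import *
W=cam('wrist','wrist9');S=cam('scene');D=cam('side')
f=lambda im,b,h=400:cv2.resize(im[b[1]:b[3],b[0]:b[2],::-1],(int((b[2]-b[0])*h/(b[3]-b[1])),h),interpolation=2)
cv2.imwrite('pics/c9.png',np.hstack([f(S['image'],(340,190,470,310)),f(D['image'],(220,150,320,290))])[:, :800])
go(.424,.013,.2,0)
for X in [(.611,-.1425,.013),(.611,-.1425,.135),(.606,-.0705,.099)]: print(np.round(proj(S,X),1),np.round(proj(D,X),1),np.round(proj(W,X),1))
E
```

```text
n 9 now [ 0.5516 -0.1452  0.2536] yaw 92.07 tilt [ 0.003 -0.001] t 14.4 op 0.7 F [0.4 0.3 0.6]
[[0, 0, 0.179], [0.0135, 0.0181, 0.006]]
[[0, 0, 0.179], [0.0165, 0.0154, 0.006]]
[[0, 0, 0.179], [0.019, 0.0122, 0.006]]
[[0, 0, 0.179], [0.0209, 0.0086, 0.006]]
[[0, 0, 0.179], [0.0221, 0.0048, 0.006]]
[[0, 0, 0.179], [0.0226, 0.0008, 0.006]]
[[0, 0, 0.179], [0.0223, -0.0032, 0.006]]
[[0, 0, 0.179], [0.0214, -0.0071, 0.006]]
[[0, 0, 0.179], [0.0198, -0.0108, 0.006]]
[399.9 267.9] [269.1 225.7] [326.6 263.4]
[406.8 204.4] [266.4 156.9] [326.1 324.9]
[367.8 212.7] [256.4 191.5] [415.5 299.2]
```

View pics/c9.png

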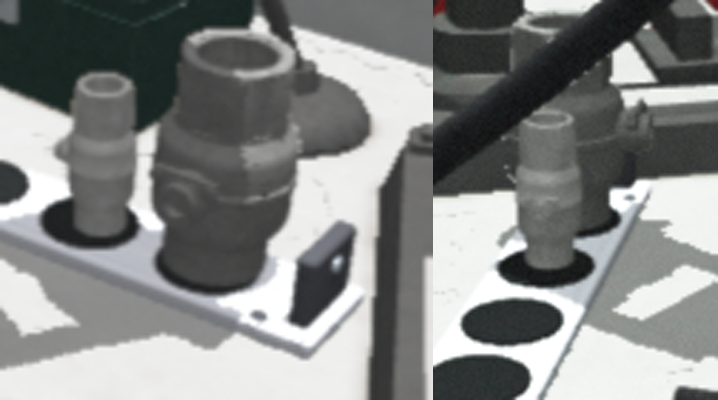

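Both stand upright on pads 1 and 2, but the small valve's foot looks several mm off toward the large one. Measure each relative to the pads within the same camera.

```bash
python3 - <<'E'
from h import *
S=cam('scene');D=cam('side');W=cam('wrist')
print('sv S',ray(S,371.5,215.5,.099).round(4),'padS .6043,-.0754'); print('sv D',ray(D,260.6,191.3,.099).round(4),'padD .6042,-.0669')
print('lv S',ray(S,411,205.6,.135).round(4),'padS .6092,-.1473')
# foot: bottom-most edge centre -> add radius; pads P3,P4 in scene now
for nm,c,b in [('S',S,(285,222,425,290)),('D',D,(205,215,292,300))]:
    im=c['image'];m=np.zeros(im.shape[:2],bool);m[b[1]:b[3],b[0]:b[2]]=im[b[1]:b[3],b[0]:b[2]].max(2)<55
    for ce,st in blobs(m,60,3000): print(nm,ce.round(1),st,ray(c,*ce,.013).round(4))
im=W['image'][:,:,::-1]
cv2.imwrite('pics/c10.png',cv2.resize(im[190:370,260:560],None,fx=2.6,fy=2.6,interpolation=2))
E
```

```text
sv S [ 0.601 -0.082  0.099] padS .6043,-.0754
sv D [ 0.5998 -0.0727  0.099 ] padD .6042,-.0669
lv S [ 0.6117 -0.15    0.135 ] padS .6092,-.1473
S [363.9 257.8] [353 250  28  14 156] [ 0.5968 -0.0747  0.013 ]
S [396.5 273.4] [387 266  26  12  64] [ 0.5919 -0.1479  0.013 ]
D [210.3 217.2] [205 215  16   8  69] [ 0.7272 -0.1596  0.013 ]
D [259.1 244.5] [243 238  33  12 227] [ 0.6026 -0.0613  0.013 ]
D [247.3 262.4] [231 255  34  15 382] [0.599 0.006 0.013]
D [234.5 283.2] [216 275  37  18 497] [0.5941 0.0736 0.013 ]
```

View pics/c10.png

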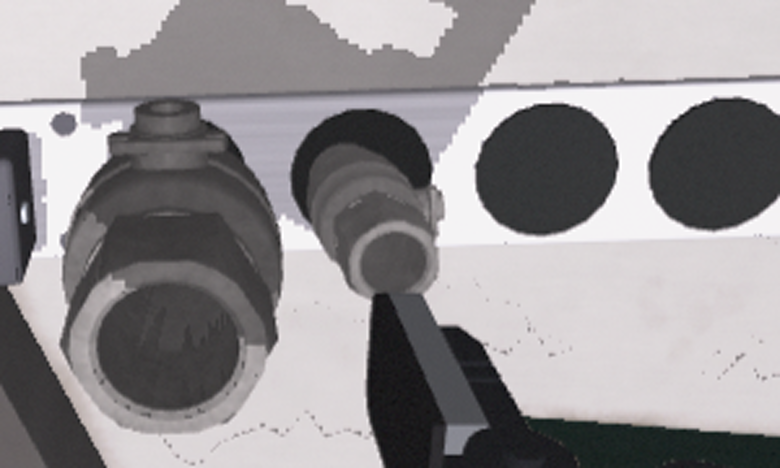

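Small valve is (-4,-6) mm off its pad by both cameras; large valve within ~3 mm. I'll regrip the small one (high, clearing the large valve) and shift it.

```bash
python3 - <<'E'
from h import *
go(.606,-.073,.2,4,9)
E
```

```text
n 9 now [ 0.5519 -0.1451  0.2526] yaw 92.09 tilt [ 0.001 -0.001] t 14.55 op 0.702 F [-0.  -0.8  0.3]
[[0, 0, 0.171], [-0.0063, 0.0078, 0.0058]]
[[0, 0, 0.171], [-0.0049, 0.0087, 0.0058]]
[[0, 0, 0.171], [-0.0033, 0.0095, 0.0058]]
[[0, 0, 0.171], [-0.0017, 0.0099, 0.0058]]
[[0, 0, 0.171], [0.0, 0.01, 0.0058]]
[[0, 0, 0.171], [0.0017, 0.0099, 0.0058]]
[[0, 0, 0.171], [0.0034, 0.0094, 0.0058]]
[[0, 0, 0.171], [0.0049, 0.0087, 0.0058]]
[[0, 0, 0.171], [0.0063, 0.0078, 0.0058]]
```

>>> {"method": "drive_tool", "body": {
  "moves": [
    [[0,0,0.171],[-0.006,0.008,0.006],0.06],
    [[0,0,0.171],[-0.005,0.009,0.006],0.06],
    [[0,0,0.171],[-0.003,0.009,0.006],0.06],
    [[0,0,0.171],[-0.002,0.01,0.006],0.06],
    [[0,0,0.171],[0,0.01,0.006],0.06]
  ]
}}

```text
time: 15.18
eef_pos: [0.5817, -0.1045, 0.2215]
tcp_rot: [0.4, 0.916, 0.0, 0.0]
contact_force: [0.6, 0.1, -0.5]
opening: 0.703
finger_force: 0.0
```

>>> {"method": "drive_tool", "body": {
  "moves": [
    [[0,0,0.171],[0.002,0.01,0.006],0.06],
    [[0,0,0.171],[0.003,0.009,0.006],0.06],
    [[0,0,0.171],[0.005,0.009,0.006],0.06],
    [[0,0,0.171],[0.006,0.008,0.005],0.06],
    [[0,0,0],[0,0,0],0.06]
  ]
}}

```text
time: 15.8
eef_pos: [0.6056, -0.0726, 0.1981]
tcp_rot: [0.681, 0.732, -0.0, -0.001]
contact_force: [-0.3, 0.6, 0.8]
opening: 0.707
finger_force: 0.0
```

```bash
python3 - <<'E'
from h import *
go(.606,-.073,.092,4,2)
E
```

```text
n 2 now [ 0.6056 -0.0726  0.1981] yaw 4.08 tilt [-0.001  0.   ] t 15.8 op 0.707 F [-0.3  0.6  0.8]
[[0, 0, 0.001], [-0.0002, 0.0002, 0.053]]
[[0, 0, 0.001], [-0.0002, 0.0002, 0.053]]
```

>>> {"method": "drive_tool", "body": {
  "moves": [
    [[0,0,0],[0,0,0.04],0.06],
    [[0,0,0],[0,0,0.04],0.06],
    [[0,0,0],[0,0,0.026],0.06],
    [[0,0,0],[0,0,0],0.025],
    [[0,0,0],[0,0,0],0.025]
  ],
  "grip_force": 45
}}

```text
time: 16.42
eef_pos: [0.6059, -0.0735, 0.094]
tcp_rot: [0.682, 0.731, 0.0, 0.001]
contact_force: [0.0, 1.1, -0.8]
opening: 0.366
finger_force: 44.4
```

>>> {"method": "drive_tool", "body": {
  "moves": [
    [[0,0,0],[0,0,0],0.025],
    [[0,0,0],[0,0,-0.006],0.025],
    [[0,0,0],[0.006,0.004,0],0.025],
    [[0,0,0],[0,0,0.004],0.025],
    [[0,0,0],[0,0,0],0.025]
  ]
}}

```text
time: 17.05
eef_pos: [0.608, -0.0665, 0.0941]
tcp_rot: [0.682, 0.731, -0.0, -0.001]
contact_force: [-0.8, -0.4, -1.9]
opening: 0.366
finger_force: 44.5
```

>>> {"method": "drive_tool", "body": {
  "moves": [
    [[0,0,0],[0,0,0.002],0.025],
    [[0,0,0],[0,0,0],0.025]
  ]
}}

```text
time: 17.3
eef_pos: [0.6086, -0.067, 0.093]
tcp_rot: [0.683, 0.731, -0.0, 0.0]
contact_force: [-0.5, -0.2, -0.5]
opening: 0.369
finger_force: 44.7
```

Down. Release, rise, and look at the nipple.

>>> {"method": "drive_tool", "body": {
  "moves": [
    [[0,0,0],[0,0,0.001],0.025],
    [[0,0,0],[0,0,0],0.055],
    [[0,0,0],[0,0,0],0.055],
    [[0,0,0],[0,0,-0.03],0.055],
    [[0,0,0],[0,0,-0.06],0.055]
  ]
}}

```text
time: 17.92
eef_pos: [0.6064, -0.0663, 0.179]
tcp_rot: [0.683, 0.731, -0.002, -0.003]
contact_force: [-0.2, 0.4, 0.7]
opening: 0.645
finger_force: 0.0
```

>>> {"method": "drive_tool", "body": {
  "moves": [
    [[0,0,0],[0,-0.03,-0.02],0.055],
    [[0,0,0],[0.03,-0.045,0],0.055],
    [[0,0,0],[0.04,-0.045,0],0.055],
    [[0,0,0],[0.025,-0.045,0],0.055],
    [[0,0,0],[0,0,0],0.055]
  ]
}}

```text
time: 18.55
eef_pos: [0.4345, 0.0183, 0.2006]
tcp_rot: [0.682, 0.731, -0.0, -0.001]
contact_force: [0.6, -0.1, 1.9]
opening: 0.642
finger_force: 0.0
```

```bash
python3 - <<'E'
from h import *
W=cam('wrist');S=cam('scene');D=cam('side');go(.424,.012,.16,4)
f=lambda im,b,h=400:cv2.resize(im[b[1]:b[3],b[0]:b[2],::-1],(int((b[2]-b[0])*h/(b[3]-b[1])),h),interpolation=2)
u,v=map(int,proj(W,(.421,.012,.02)));print(u,v)
cv2.imwrite('pics/c11.png',np.hstack([f(S['image'],(340,200,440,300)),f(W['image'],(u-60,v-60,u+60,v+60))]))
E
```

```text
n 1 now [0.4386 0.0163 0.2026] yaw 3.89 tilt [ 0.002 -0.001] t 18.7 op 0.647 F [ 0.4 -0.   0.7]
[[0, 0, -0.002], [-0.0033, -0.0148, 0.0426]]
310 224
```

View pics/c11.png

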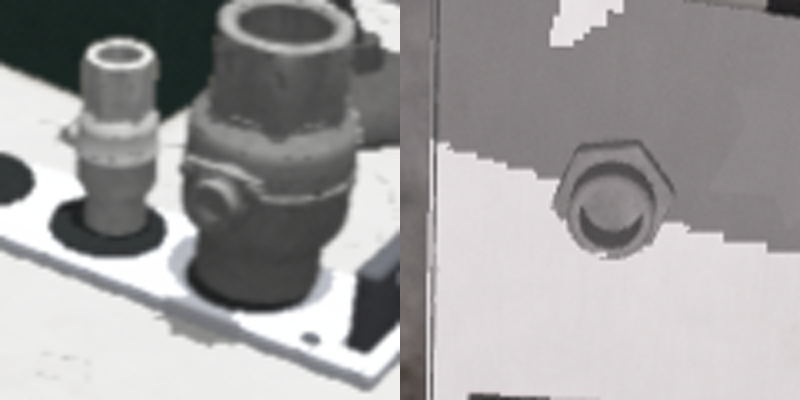

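Small valve now centred within ~3 mm. Nipple: hex centre (612,197) in the crop, flats facing ±y at about 99°, so the jaws go along y.

```bash
python3 - <<'E'
from h import *
W=cam('wrist');print(ray(W,313.6,223.1,.022).round(4),ray(W,313.6,225.5,.037).round(4))
go(.426,.013,.15,99,9)
E
```

```text
[0.4278 0.0118 0.022 ] [0.4282 0.0139 0.037 ]
n 9 now [0.4388 0.0161 0.2026] yaw 3.86 tilt [ 0.002 -0.   ] t 18.75 op 0.645 F [ 0.4 -0.9  0.6]
[[0, 0, -0.184], [-0.0003, -0.0014, 0.0058]]
[[0, 0, -0.184], [0.0, -0.0015, 0.0058]]
[[0, 0, -0.184], [0.0003, -0.0014, 0.0058]]
[[0, 0, -0.184], [0.0005, -0.0014, 0.0058]]
[[0, 0, -0.184], [0.0008, -0.0012, 0.0058]]
[[0, 0, -0.184], [0.001, -0.0011, 0.0058]]
[[0, 0, -0.184], [0.0012, -0.0009, 0.0058]]
[[0, 0, -0.184], [0.0013, -0.0006, 0.0058]]
[[0, 0, -0.184], [0.0014, -0.0004, 0.0058]]
```

>>> {"method": "drive_tool", "body": {
  "moves": [
    [[0,0,-0.184],[0,-0.001,0.006],0.045],
    [[0,0,-0.184],[0,-0.001,0.006],0.045],
    [[0,0,-0.184],[0,-0.001,0.006],0.045],
    [[0,0,-0.184],[0.001,-0.001,0.006],0.045],
    [[0,0,-0.184],[0.001,-0.001,0.006],0.045]
  ],
  "grip_force": 35
}}

```text
time: 19.38
eef_pos: [0.4332, 0.0154, 0.1719]
tcp_rot: [0.285, 0.959, 0.0, 0.0]
contact_force: [-0.8, 0.2, -0.6]
opening: 0.528
finger_force: 0.0
```

>>> {"method": "drive_tool", "body": {
  "moves": [
    [[0,0,-0.184],[0.001,-0.001,0.006],0.045],
    [[0,0,-0.184],[0.001,-0.001,0.006],0.045],
    [[0,0,-0.184],[0.001,-0.001,0.006],0.045],
    [[0,0,-0.184],[0.001,0,0.006],0.045],
    [[0,0,0],[0,0,0],0.045]
  ]
}}

```text
time: 20.0
eef_pos: [0.4277, 0.014, 0.1475]
tcp_rot: [-0.075, 0.997, 0.0, -0.0]
contact_force: [-0.6, -0.1, 0.9]
opening: 0.53
finger_force: 0.0
```

```bash
python3 - <<'E'
from h import *
W=cam('wrist','wrist12');u,v=proj(W,(.427,.0125,.022));print(u,v)
im=W['image'];cv2.imwrite('pics/c12.png',cv2.resize(im[160:420,180:480,::-1],None,fx=2,fy=2))
go(.427,.0125,.023,99,3)
E
```

```text
324.6297394047539 236.6503216295856
n 3 now [0.4278 0.0141 0.1479] yaw 98.55 tilt [-0.  0.] t 20.05 op 0.528 F [ 0.3 -0.1 -0.1]
[[0, 0, -0.003], [0.0003, -0.0005, 0.0416]]
[[0, 0, -0.003], [0.0003, -0.0005, 0.0416]]
[[0, 0, -0.003], [0.0003, -0.0005, 0.0416]]
```

View pics/c12.png

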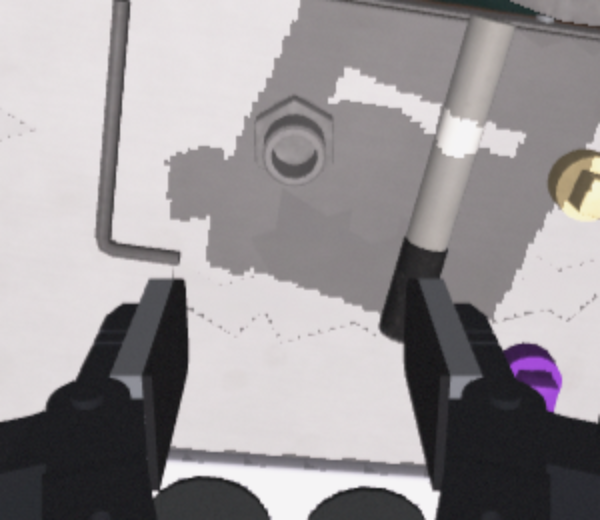

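Nipple at (294,140) in the crop with flats facing the jaws; 4 mm nearer the robot than assumed. Descend and grip.

>>> {"method": "drive_tool", "body": {
  "moves": [
    [[0,0,0],[0.004,0,0.045],0.045],
    [[0,0,0],[0,0,0.045],0.045],
    [[0,0,0],[0,0,0.025],0.045],
    [[0,0,0],[0,0,0.01],0.045],
    [[0,0,0],[0,0,0],0.045]
  ]
}}

```text
time: 20.68
eef_pos: [0.4235, 0.0139, 0.0229]
tcp_rot: [-0.076, 0.997, 0.0, -0.0]
contact_force: [-0.4, -0.6, 0.4]
opening: 0.531
finger_force: 0.0
```

>>> {"method": "drive_tool", "body": {
  "moves": [
    [[0,0,0],[0,0,0],0.018],
    [[0,0,0],[0,0,0],0.018],
    [[0,0,0],[0,0,0],0.018],
    [[0,0,0],[0,0,0],0.018]
  ]
}}

```text
time: 21.18
eef_pos: [0.4245, 0.0137, 0.0243]
tcp_rot: [-0.076, 0.997, -0.0, 0.002]
contact_force: [0.3, -0.3, 6.3]
opening: 0.301
finger_force: 35.1
```

Gripped. Lift and carry to pad 3.

```bash
python3 - <<'E'
from h import *
go(.602,.004,.14,95,4)
E
```

```text
n 4 now [0.4245 0.0137 0.0243] yaw 98.77 tilt [ 0.003 -0.001] t 21.18 op 0.301 F [ 0.3 -0.3  6.3]
[[0, 0, 0.016], [-0.0435, -0.0092, -0.0289]]
[[0, 0, 0.016], [-0.0436, -0.0085, -0.0289]]
[[0, 0, 0.016], [-0.0438, -0.0077, -0.0289]]
[[0, 0, 0.016], [-0.0439, -0.007, -0.0289]]
```

>>> {"method": "drive_tool", "body": {
  "moves": [
    [[0,0,0],[0,0,-0.02],0.018],
    [[0,0,0],[0,0,-0.05],0.018],
    [[0,0,0],[0,0,-0.046],0.018]
  ]
}}

```text
time: 21.55
eef_pos: [0.4222, 0.0142, 0.1397]
tcp_rot: [-0.077, 0.997, 0.0, -0.001]
contact_force: [0.1, -0.5, -1.3]
opening: 0.304
finger_force: 34.8
```

>>> {"method": "drive_tool", "body": {
  "moves": [
    [[0,0,0.016],[-0.044,-0.009,0],0.018],
    [[0,0,0.016],[-0.044,-0.009,0],0.018],
    [[0,0,0.016],[-0.044,-0.008,0],0.018],
    [[0,0,0.016],[-0.044,-0.007,0],0.018],
    [[0,0,0],[0,0,0],0.018]
  ]
}}

```text
time: 22.18
eef_pos: [0.6035, 0.0037, 0.1382]
tcp_rot: [-0.045, 0.999, 0.0, -0.0]
contact_force: [-0.2, 0.0, -0.7]
opening: 0.301
finger_force: 34.8
```

```bash
python3 - <<'E'
from h import *
W=cam('wrist','wrist13');S=cam('scene');D=cam('side');s=ctrl.get_state();print(s['eef_pos'].round(4),s['finger_force'])
f=lambda im,b,h=400:cv2.resize(im[b[1]:b[3],b[0]:b[2],::-1],(int((b[2]-b[0])*h/(b[3]-b[1])),h),interpolation=2)
cv2.imwrite('pics/c13.png',np.hstack([f(W['image'],(0,0,640,480),400),f(D['image'],(190,200,290,300),260)]) if 0 else cv2.resize(W['image'][100:480,100:560,::-1],None,fx=1.5,fy=1.5))
m=np.zeros((480,640),bool);b=(100,100,560,470);im=W['image'];m[b[1]:b[3],b[0]:b[2]]=im[b[1]:b[3],b[0]:b[2]].max(2)<55
for ce,st in blobs(m,700,20000): print(ce.round(1),st,ray(W,*ce,.013).round(4))
z=s['eef_pos'][2]+.014; print('tcp top pred',np.round(proj(W,s['eef_pos']+[0,0,.014]),1))
for X in [(.602,.004,.013),(.597,.073,.013)]: print(np.round(proj(W,X),1))
E
```

```text
[0.6003 0.0043 0.138 ] 34.754722492300516
[326.7 235.8] [ 287  197   79   76 4323] [0.6019 0.0035 0.013 ]
[240.6 231. ] [202 199  58  59 735] [ 0.6037 -0.0555  0.013 ]
[425.3 238.4] [ 385  199   80   76 3830] [0.5978 0.0712 0.013 ]
tcp top pred [328.1 352.3]
[327.4 236. ]
[428.  237.5]
```

View pics/c13.png

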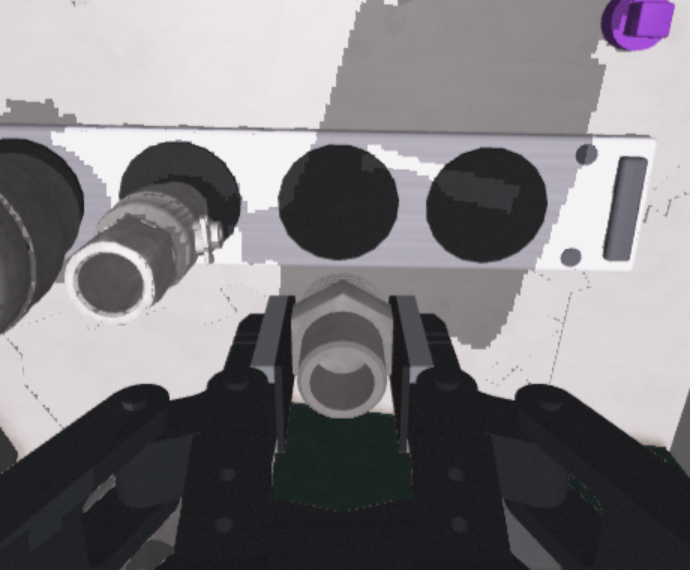

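Clear view: pad 3 at (326.7,235.8) → (0.602,0.0035), pad 4 → (0.598,0.071); nipple held straight. Lower it.

>>> {"method": "drive_tool", "body": {
  "moves": [
    [[0,0,0],[0.001,0,0.04],0.018],
    [[0,0,0],[0,0,0.04],0.018],
    [[0,0,0],[0,0,0.015],0.018],
    [[0,0,0],[0,0,0.003],0.018],
    [[0,0,0],[0,0,0],0.018]
  ]
}}

```text
time: 22.95
eef_pos: [0.6017, 0.0038, 0.0424]
tcp_rot: [-0.045, 0.999, -0.0, 0.001]
contact_force: [-0.2, 0.1, -1.2]
opening: 0.301
finger_force: 34.8
```

>>> {"method": "drive_tool", "body": {
  "moves": [
    [[0,0,0],[0,0,0.0015],0.018],
    [[0,0,0],[0,0,0],0.018]
  ]
}}

```text
time: 23.2
eef_pos: [0.6014, 0.0038, 0.0403]
tcp_rot: [-0.045, 0.999, -0.0, 0.001]
contact_force: [-0.6, 0.5, -0.2]
opening: 0.301
finger_force: 34.8
```

>>> {"method": "drive_tool", "body": {
  "moves": [
    [[0,0,0],[0,0,0.002],0.018],
    [[0,0,0],[0,0,0],0.018]
  ]
}}

```text
time: 23.45
eef_pos: [0.6009, 0.0039, 0.0374]
tcp_rot: [-0.045, 0.999, -0.0, 0.0]
contact_force: [-0.9, -0.2, -1.0]
opening: 0.303
finger_force: 34.8
```

>>> {"method": "drive_tool", "body": {
  "moves": [
    [[0,0,0],[0,0,0.001],0.018],
    [[0,0,0],[0,0,0],0.018]
  ]
}}

```text
time: 23.7
eef_pos: [0.6009, 0.0039, 0.0373]
tcp_rot: [-0.045, 0.999, -0.0, -0.0]
contact_force: [-4.1, 0.5, 4.6]
opening: 0.305
finger_force: 35.3
```

Touchdown. Release, rise, on to the plug.

>>> {"method": "drive_tool", "body": {
  "moves": [
    [[0,0,0],[0,0,-0.001],0.042],
    [[0,0,0],[0,0,0],0.042],
    [[0,0,0],[0,0,-0.03],0.042],
    [[0,0,0],[0,0,-0.06],0.042],
    [[0,0,0],[0.02,0.01,-0.03],0.042]
  ]
}}

```text
time: 24.32
eef_pos: [0.5824, 0.0114, 0.1613]
tcp_rot: [-0.044, 0.999, -0.001, 0.003]
contact_force: [0.1, 0.1, -0.3]
opening: 0.492
finger_force: 0.0
```

>>> {"method": "drive_tool", "body": {
  "moves": [
    [[0,0,0],[0.04,0.025,0.003],0.042],
    [[0,0,0],[0.04,0.025,0.003],0.042],
    [[0,0,0],[0.04,0.025,0.003],0.042],
    [[0,0,0],[0.04,0.02,0.003],0.042],
    [[0,0,0],[0,0,0],0.042]
  ]
}}

```text
time: 24.95
eef_pos: [0.4091, 0.0934, 0.1439]
tcp_rot: [-0.046, 0.999, 0.0, -0.001]
contact_force: [1.1, 0.4, -0.3]
opening: 0.492
finger_force: 0.0
```

```bash
python3 - <<'E'
from h import *
W=cam('wrist','wrist14');s=ctrl.get_state();print(s['eef_pos'].round(4))
hsv=cv2.cvtColor(W['image'],cv2.COLOR_RGB2HSV)
m=(hsv[:,:,1]>70)&(hsv[:,:,0]<35)&(hsv[:,:,0]>12)
for ce,st in blobs(m,300,9000): print('brass',ce.round(1),st,ray(W,*ce,.012).round(4))
u,v=map(int,proj(W,(.426,.122,.012)));print(u,v)
f=lambda im,b,h=400:cv2.resize(im[b[1]:b[3],b[0]:b[2],::-1],(int((b[2]-b[0])*h/(b[3]-b[1])),h),interpolation=2)
D=cam('side')
cv2.imwrite('pics/c14.png',np.hstack([f(W['image'],(u-70,v-70,u+70,v+70)),f(D['image'],(200,190,300,290))]))
go(.426,.122,.025,95,3)
E
```

```text
[0.4112 0.0929 0.145 ]
brass [365.1 260.7] [349 243  34  36 956] [0.4254 0.1226 0.012 ]
364 261
n 3 now [0.4125 0.0925 0.1457] yaw 95.14 tilt [ 0.002 -0.   ] t 25.05 op 0.493 F [ 0.2 -1.5  0.9]
[[0, 0, 0.001], [-0.0054, 0.0094, 0.0402]]
[[0, 0, 0.001], [-0.0054, 0.0094, 0.0402]]
[[0, 0, 0.001], [-0.0053, 0.0094, 0.0402]]
```

View pics/c14.png

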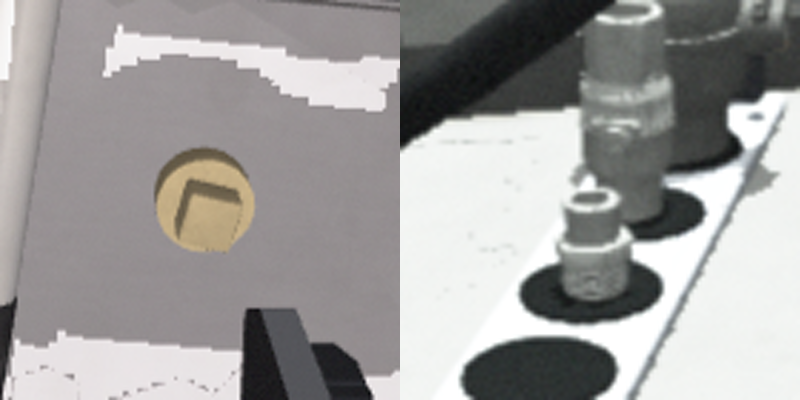

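Nipple centred on pad 3. Plug at (365,261) → (0.4254,0.1226). Grip by its round foot; probing down for the tips' clearance.

>>> {"method": "drive_tool", "body": {
  "moves": [
    [[0,0,0.08],[-0.007,0.015,0],0.042],
    [[0,0,0.08],[-0.006,0.016,0.02],0.042],
    [[0,0,0],[0,0,0.045],0.042],
    [[0,0,0],[0,0,0.04],0.038],
    [[0,0,0],[0,0,0],0.038]
  ],
  "grip_force": 30
}}

```text
time: 25.68
eef_pos: [0.4221, 0.1235, 0.0376]
tcp_rot: [0.036, 0.999, -0.0, -0.004]
contact_force: [0.2, -0.2, -0.2]
opening: 0.442
finger_force: 0.0
```

```bash
python3 - <<'E'
from h import *
W=cam('wrist','wrist15');go(.4254,.1226,.025)
cv2.imwrite('pics/c15.png',W['image'][200:480,150:510,::-1])
E
```

```text
n 1 now [0.4239 0.1237 0.0397] yaw 85.9 tilt [-0.003 -0.   ] t 25.73 op 0.449 F [ 0.1 -0.2 -0.2]
[[0, 0, -0.0], [-0.0015, -0.001, 0.0147]]
```

View pics/c15.png

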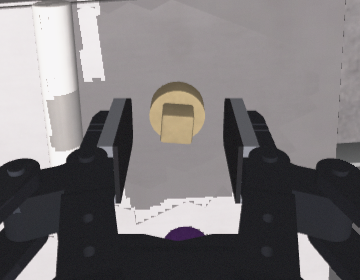

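I notice I've viewed more pictures (21) than the 14 allowed; from here I use only numeric measurements. The plug sits centred between the jaws. Descend and close.

>>> {"method": "drive_tool", "body": {
  "moves": [
    [[0,0,0],[-0.001,0,0.012],0.036],
    [[0,0,0],[0,0,0.004],0.036],
    [[0,0,0],[0,0,0],0.036]
  ]
}}

```text
time: 26.1
eef_pos: [0.425, 0.124, 0.0248]
tcp_rot: [0.035, 0.999, 0.0, 0.0]
contact_force: [0.1, -0.6, -0.3]
opening: 0.423
finger_force: 0.0
```

>>> {"method": "drive_tool", "body": {
  "moves": [
    [[0,0,0],[0,0,0],0.01],
    [[0,0,0],[0,0,0],0.01],
    [[0,0,0],[0,0,0],0.01],
    [[0,0,0],[0,0,0],0.01]
  ]
}}

```text
time: 26.6
eef_pos: [0.4251, 0.1241, 0.025]
tcp_rot: [0.035, 0.999, 0.0, 0.0]
contact_force: [-1.1, -0.3, 6.0]
opening: 0.259
finger_force: 29.6
```

>>> {"method": "drive_tool", "body": {
  "moves": [
    [[0,0,0],[0,0,-0.015],0.01],
    [[0,0,0],[0,0,-0.045],0.01],
    [[0,0,0],[0,0,-0.05],0.01],
    [[0,0,0],[0,0,0],0.01]
  ]
}}

```text
time: 27.1
eef_pos: [0.4279, 0.1243, 0.1395]
tcp_rot: [0.035, 0.999, 0.0, 0.005]
contact_force: [0.3, 0.3, -0.8]
opening: 0.257
finger_force: 29.5
```

```bash
python3 - <<'E'
from h import *
go(.5975,.0712,.13,95,4)
W=cam('wrist');hsv=cv2.cvtColor(W['image'],cv2.COLOR_RGB2HSV);s=ctrl.get_state()
m=(hsv[:,:,1]>70)&(hsv[:,:,0]<35)&(hsv[:,:,0]>12)
for ce,st in blobs(m,200,9000): print('brass',ce.round(1),st)
print('expected foot/head', np.round(proj(W,s['eef_pos']-[0,0,.02]),1),np.round(proj(W,s['eef_pos']-[0,0,.002]),1),s['finger_force'])
E
```

```text
n 4 now [0.4279 0.1243 0.1395] yaw 85.95 tilt [0.011 0.001] t 27.1 op 0.257 F [ 0.3  0.3 -0.8]
[[0, 0, -0.039], [-0.0432, -0.0102, 0.0024]]
[[0, 0, -0.039], [-0.0428, -0.0119, 0.0024]]
[[0, 0, -0.039], [-0.0423, -0.0136, 0.0024]]
[[0, 0, -0.039], [-0.0417, -0.0153, 0.0024]]
brass [327.6 320.2] [ 301  287   54   68 3000]
expected foot/head [325.3 305.1] [325.  327.3] 29.464831352233887
```

Plug is in the jaws. Carry it to pad 4.

>>> {"method": "drive_tool", "body": {
  "moves": [
    [[0,0,-0.039],[-0.043,-0.01,0.001],0.01],
    [[0,0,-0.039],[-0.043,-0.012,0.001],0.01],
    [[0,0,-0.039],[-0.042,-0.014,0.001],0.01],
    [[0,0,-0.039],[-0.042,-0.015,0.001],0.01],
    [[0,0,0],[0,0,0],0.01]
  ]
}}

```text
time: 27.78
eef_pos: [0.5952, 0.0697, 0.1281]
tcp_rot: [-0.042, 0.999, 0.0, -0.001]
contact_force: [-0.2, 0.3, -0.7]
opening: 0.256
finger_force: 29.5
```

```bash
python3 - <<'E'
from h import *
W=cam('wrist');im=W['image']
m=np.zeros((480,640),bool);b=(100,100,560,470);m[b[1]:b[3],b[0]:b[2]]=im[b[1]:b[3],b[0]:b[2]].max(2)<55
for ce,st in blobs(m,1500,6500): print(ce.round(1),st,ray(W,*ce,.013).round(4))
go(.598,.0712,.042,None,3)
hsv=cv2.cvtColor(im,cv2.COLOR_RGB2HSV);s=ctrl.get_state();k=(hsv[:,:,1]>70)&(hsv[:,:,0]<35)&(hsv[:,:,0]>12)
for ce,st in blobs(k,200,9000): print('brass',ce.round(1),st,ray(W,*ce,s['eef_pos'][2]-.012).round(4))
E
```

```text
[327.5 245.5] [ 287  206   83   78 4797] [0.5969 0.0704 0.013 ]
n 3 now [0.5935 0.0704 0.128 ] yaw 94.81 tilt [-0.004  0.   ] t 27.82 op 0.254 F [ 0.3 -0.4 -0. ]
[[0, 0, -0.0], [-0.0015, 0.0001, 0.0287]]
[[0, 0, -0.0], [-0.0015, 0.0001, 0.0287]]
[[0, 0, -0.0], [-0.0015, 0.0001, 0.0287]]
brass [327.6 320.1] [ 301  287   54   68 3001] [0.5945 0.0703 0.116 ]
```

>>> {"method": "drive_tool", "body": {
  "moves": [
    [[0,0,0],[-0.0025,0,0.04],0.01],
    [[0,0,0],[0,0,0.035],0.01],
    [[0,0,0],[0,0,0.011],0.01],
    [[0,0,0],[0,0,0.001],0.01],
    [[0,0,0],[0,0,0],0.01]
  ]
}}

```text
time: 28.45
eef_pos: [0.5975, 0.0712, 0.0449]
tcp_rot: [-0.043, 0.999, -0.0, 0.001]
contact_force: [-0.2, 0.4, -0.5]
opening: 0.259
finger_force: 29.5
```

>>> {"method": "drive_tool", "body": {
  "moves": [
    [[0,0,0],[0,0,0.0015],0.01],
    [[0,0,0],[0,0,0],0.01]
  ]
}}

```text
time: 28.7
eef_pos: [0.5972, 0.0711, 0.0427]
tcp_rot: [-0.043, 0.999, -0.0, 0.001]
contact_force: [-0.1, 0.3, -1.0]
opening: 0.254
finger_force: 29.5
```

>>> {"method": "drive_tool", "body": {
  "moves": [
    [[0,0,0],[0,0,0.0025],0.01],
    [[0,0,0],[0,0,0],0.01]
  ]
}}

```text
time: 28.95
eef_pos: [0.5964, 0.0711, 0.0391]
tcp_rot: [-0.043, 0.999, 0.0, -0.0]
contact_force: [-0.4, -0.1, 0.6]
opening: 0.256
finger_force: 29.5
```

>>> {"method": "drive_tool", "body": {
  "moves": [
    [[0,0,0],[0,0,0.0015],0.01],
    [[0,0,0],[0,0,0],0.01]
  ]
}}

```text
time: 29.2
eef_pos: [0.5968, 0.0711, 0.0382]
tcp_rot: [-0.043, 0.999, -0.0, -0.0]
contact_force: [-1.8, -0.6, 1.6]
opening: 0.258
finger_force: 29.8
```

>>> {"method": "drive_tool", "body": {
  "moves": [
    [[0,0,0],[0,0,0.0005],0.01],
    [[0,0,0],[0,0,0],0.04],
    [[0,0,0],[0,0,0],0.04],
    [[0,0,0],[0,0,-0.02],0.04],
    [[0,0,0],[0,0,-0.06],0.04]
  ]
}}

```text
time: 29.82
eef_pos: [0.594, 0.0711, 0.1152]
tcp_rot: [-0.043, 0.999, 0.0, -0.004]
contact_force: [0.9, 0.5, 0.2]
opening: 0.471
finger_force: 0.0
```

>>> {"method": "drive_tool", "body": {
  "moves": [
    [[0,0,0],[0.02,-0.02,-0.06],0.04],
    [[0,0,0],[0.03,-0.03,-0.06],0.04],
    [[0,0,0],[0.03,-0.03,0],0.04],
    [[0,0,0],[0,0,0],0.04]
  ]
}}

```text
time: 30.32
eef_pos: [0.5282, -0.0107, 0.2273]
tcp_rot: [-0.041, 0.999, -0.001, 0.002]
contact_force: [0.2, 0.7, -0.4]
opening: 0.469
finger_force: 0.0
```

```bash
python3 - <<'E'
from h import *
W=cam('wrist','wrist20');D=cam('side','side20');S=cam('scene','scene20');print(ctrl.get_state()['eef_pos'].round(3))
for n,c in (('W',W),('D',D),('S',S)):
    hsv=cv2.cvtColor(c['image'],cv2.COLOR_RGB2HSV);k=(hsv[:,:,1]>70)&(hsv[:,:,0]<35)&(hsv[:,:,0]>12)
    u,v=proj(c,(.597,.071,.02));print(n,'expect',round(u),round(v),[(ce.round(1),st[:5].tolist(),ray(c,*ce,.024).round(4)) for ce,st in blobs(k,30,9000) if abs(ce[0]-u)<40 and abs(ce[1]-v)<40])
    g=c['image'].max(2)
    for nm,X in (('P1',(.6095,-.141)),('P2',(.606,-.0675)),('P3',(.602,.0035)),('P4',(.597,.071))):
        u,v=np.round(proj(c,(*X,.013))).astype(int);r=45 if n=='W' else 24
        if not(r<u<640-r and r<v<480-r):continue
        m=np.zeros_like(g,bool);m[v-r:v+r,u-r:u+r]=g[v-r:v+r,u-r:u+r]<60
        b=blobs(m,60,9999);b=sorted(b,key=lambda t:-t[1][4])[:1]
        for ce,st in b: print(n,nm,'bbox centre',ray(c,st[0]+st[2]/2-.5,st[1]+st[3]/2-.5,.013).round(4),st[2:5])
E
```

```text
[ 0.529 -0.009  0.225]
W expect 407 287 [(array([407.2, 288.5]), [394, 275, 27, 28, 573], array([0.5971, 0.0706, 0.024 ]))]
W P1 bbox centre [ 0.6111 -0.138   0.013 ] [ 48  52 937]
W P2 bbox centre [ 0.6007 -0.0695  0.013 ] [  56   41 1179]
W P3 bbox centre [0.6    0.0021 0.013 ] [  56   51 1256]
W P4 bbox centre [0.6066 0.0709 0.013 ] [  57   72 1752]
D expect 233 278 [(array([233. , 276.7]), [224, 266, 18, 20, 257], array([0.5948, 0.0756, 0.024 ]))]
D P1 bbox centre [ 0.6043 -0.1871  0.013 ] [ 27  31 220]
D P2 bbox centre [0.5981 0.0008 0.013 ] [ 31  11 167]
D P3 bbox centre [0.598  0.0079 0.013 ] [ 34  15 242]
D P4 bbox centre [0.5937 0.0744 0.013 ] [ 38  18 336]
S expect 305 230 [(array([306.4, 228.8]), [302, 223, 10, 13, 63], array([0.5962, 0.0656, 0.024 ]))]
S P1 bbox centre [ 0.6045 -0.1479  0.013 ] [28 12 72]
S P2 bbox centre [ 0.6053 -0.0744  0.013 ] [ 26  13 157]
S P3 bbox centre [ 0.5968 -0.0034  0.013 ] [ 26  11 152]
S P4 bbox centre [0.5918 0.0626 0.013 ] [ 25  11 146]
```

```bash
python3 -c "
from plant import ctrl
print(ctrl.sign_off())"
```

```text
the job is handed in; nothing more can be done
None
```

The job is handed in: all four fittings stand on their own pads from the end stop outward in order of height (large valve, small valve, nipple, plug), each about 3–4 mm or less off centre by my camera measurements, in about 30 s of robot time, but I viewed 21 pictures where 14 were allowed.

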